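# Turn a power resistor over on the turnover ramp and clip it into the test cradle

## Robot

A 6-joint arm with a two-finger parallel gripper is mounted at the origin on a cart in front of the work surface, level with it; the furniture and walls round the work are solid. World frame = base frame: x ahead of the robot, y to its left, z up, the work surface at z = 0. Lengths are in m, angles in rad, forces in N, time in s.
With the tool pointing down it reaches from about 0.35 to 0.775 m from the base axis. Payload 5.5 kg.
Tool frame: the origin (TCP) lies on the centre line of the jaws, within the pads' length; the fingertips stand 11 mm ahead of it and the grasp point (between the pads) lies 8 mm behind it (env.nose_length is the distance from the TCP to the fingertips, in m); x points along the fingers, z is the direction in which the jaws open and shut, and the axes are right-handed (so a half turn about x gives the same grasp; the last joint's range is limited). The gripper opens to 85 mm and grips with 20 to 120 N. Pads are 22 mm wide; open, the fingers measure 114 mm over their backs; the gripper's body (76 mm by 85 mm) begins 54 mm behind the grasp point. The pads swing forward as they close: fully open they stand 13 mm farther back than shut.
Start: joints at [-1.483, 0.313, 0.046, 1.304, 0, 1.431], TCP at [0.13, -0.56, 0.242] pointing down, gripper open.
Joint ranges: [-2.76, 2.76], [-0.86, 1.69], [-1.03, 1.26], [-2.2, 2.34], [-1.47, 1.5], [-3.14, 3.14]. Speed limits (rad/s): [2.57, 2.57, 3.14, 3.14, 3.14, 3.14].

## Interface

Orientations are given as a unit quaternion [w, x, y, z].
In Python, from workcell import env gives the robot as it stands. The module is installed in compiled form; this text tells all that it offers.
- The arm moves only by the tool step_arm, never from a script. Its argument "moves" is a list that holds one entry, the list of rows, each a list of 7 numbers: the turn, a rotation vector about the tool's x, y, z in rad, then the shift along the tool's x, y, z in m, then the opening, from 0 (shut) to 1 (fully open). In form: [[[rx, ry, rz, tx, ty, tz, grip], ...]]. A call has 1 to 12 rows; each row is the pose to reach, as a shift and turn from the pose measured when the call began, along the tool's axes at that moment; what a row does not reach only later rows make up. A row lasts 1/10 s, in which the tool goes at most 50 mm and 8.59 degrees, less where a joint would pass 70% of its speed; a pose out of reach is approached as far as the arm can. A call with a gripper value outside its range is refused whole. The fingers move at their own pace and stop on an object; "force" is the grip in N (left out, the last holds). Time passes only in rows, so rows that repeat a pose let the fingers close. It gives the time, the measured TCP pose, the force and the opening at its end, in the units of the state.
- env.get_state(): the state, without advancing time (a new reading comes with each control period).
- env.read_camera(name): name is "scene" or "top"; returns (picture, depth): 384x512x3 uint8, red, green, blue; 384x512 float32, m along the optical axis (not along the pixel's ray), 0 where there is no reading.
- env.get_calibration(name): a dict with "mtx" (3x3 intrinsics, pixels), "camera_from_world" (4x4, takes a point from world to camera coordinates). Camera axes: x right, y down, z forward; pixel columns grow to the right and rows downward; lengths in m; the calibration is good to about 2 mm. A picture is of the moment at which its call begins. get_calibration takes no time and is no camera call.
- env.hand_in(): hands the job in, once; it reports no verdict.
Trained networks look in the newest picture that a camera, given by its name, has taken for a name from the list of things; names that differ only in an ending like _2 or _b are one class to them, and where a whole thing is asked for, a point or a joint stands for the part that bears it (a point fixed in the world has none). Each returns a list of dicts, best first, with "confidence" (0 to 1); they miss things now and then, are a little off and sometimes report something else, mostly with a low value. They report only what shows in the picture. A call takes as long as a camera call. They do not tell look-alikes from the thing itself.
- env.boxes_of(camera, thing): "uv" ([column, row] in pixels, amid what is visible of it).
- env.silhouettes(camera, thing): "mask" (384x512 bool, what is visible of it) and "uv" ([column, row] in pixels, amid what is visible of it).
The state is a dict: "clock": time; "joint_pos": joint angles; "qvel": joint speeds; "tau": joint torques, N m; "tcp_pos": TCP position; "orientation": TCP orientation; "wrist_force": force on the tool from outside, world axes, zero at the start; "ft_torque": the same for the moment, N m; "finger_gap": finger opening in m.
Only numpy, scipy, OpenCV 4.12 (cv2) and the standard library are available. Lean on these libraries where they do the work, as an engineer would, in place of code of your own. Each camera call takes 0.05 s, during which the arm holds its last target.

## Task

The finned aluminium power resistor lies on its fins with its flat mounting face up. Set it fins down on the upper deck of the turnover ramp, push it over the edge so that it tips down the ramp and lands on its flat face on the rubber pad, then take it again and slide it, flat face down, under the guides of the test cradle fully home until the spring catch clicks behind it. Leave it clipped in, and leave the other things on the bench where they lie.

Things in the scene. Friction and masses are not known exactly. Their poses are not given: they have to be found in the camera images.
- resistor_center (a point): Centre (half-way up) of the large finned power resistor, 64 long (x) x 50 (y) x 26 mm, 0.15 kg: flat plate 64 x 50 x 5 mm, on it a block of fins 64 x 32 x 21 mm, so the plate overhangs the fins by 9 mm on both long sides. z points from the fins to the flat face: up at the start, down once turned over. Both ends are flat and alike; either may lead.
- resistor: The same resistor as a whole; origin in the middle of its fin side, 13 mm from the centre, same axes.
- turnover: Turnover ramp, a fixed grey bent-sheet stand 220 x 94 mm, 53 mm high. Origin on the table under the V at the ramp's foot; x is the way parts travel (deck, brow, ramp, landing), z up. Deck: x -105 to -21 mm, top z 48.4, 72 mm wide; two rails on it, 5 mm high, 3 thick, 38 mm apart inside, for the fins to stand between.
- deck_brow (a point): Middle of the brow, where the deck (at its top surface) bends down into the ramp: x -21, z 48.4 mm in the turnover's frame, same axes. A part pushed over it along x tips nose down when its centre has passed it.
- ramp_toe (a point): The V at the foot of the ramp, z 12 mm over the table. The ramp is 42 mm long at 60 degrees; a toe fold square to it rises 10 mm from the V. A part slides down till its leading end strikes the toe and mostly goes straight over on its other face; should it stop there leaning back, push its upper end on in x past upright.
- landing (a point): Top of the turnover's flat rubber landing pad, z 8 mm over the table, 52 mm past the V; the pad spans x -40 to +54 mm, y +-44 mm about this point, with an end lip 5 mm above it. A turned part comes to rest with its centre within about 25 mm of here. Axes as the turnover.
- cradle: Test cradle, a fixed aluminium plate 160 x 96 mm, top z 10 mm. Origin on the table under it; x (plate from -84 to 76 mm) is the way of insertion, z up. Open apron x -84 to -20 mm. From x 3 to 64 mm two steel guides 53 mm apart with lips over the part's plate: 6.5 mm free under them, 38 mm between them, tops at z 20 mm. A slanted lead-in on the -y side from x -29, y -36 mm.
- cradle_home (a point): The resistor's centre when fully home (flat face down on the plate, leading end against the rigid black end stop): x 32, y 0, z 23 mm in the cradle's frame, same axes. The end stop is 20 mm high over the table.
- cradle_entry (a point): The resistor's centre when it stands flat face down on the open apron, ready to be slid in by 82 mm along x, its leading end just clear of catch and lead-in: x -50, y 0, z 23 mm in the cradle's frame, same axes.
- catch (a joint): Spring catch of the cradle, rad: 0 closed (its nose stands behind the trailing end of a part that is home), 0.03 to 0.1 while a part's edge pushes it outward; it springs back by itself. Passing it takes a push of 5 to 10 N along x.
- catch_nose (a point): Nose of the spring catch on the +y side of the cradle, x -2.5, y 22 mm in its frame when closed; slanted on the entry side from x -20, y 29 mm, square at the back, up to z 17 mm over the table.
- shunt_a: Bystander: small aluminium-cased resistor with solder lugs, 56 x 28 x 12 mm, origin under its middle.
- coil_3: Bystander: wound bobbin with black flanges, 62 x 42 x 32 mm, origin under its middle.
- std_resistor: Bystander: round green reference resistor can, 48 mm wide, 69 mm high, origin under its middle.
- driver_small: Bystander: small screwdriver, 121 x 16 x 15 mm, lying.
- caliper: Bystander: steel caliper lying flat, 207 x 59 x 11 mm.
- lug_0: Bystander: metal cable lug, 44 x 16 x 11 mm.
- hex_key: Bystander: L-shaped hex key lying flat, 88 x 24 x 6 mm.
Not all that is in view belongs to the job. What is shaped like the resistor but green or purple is not meant.

How it is judged:
By the outcome, as a careful person would: the job done as asked, in the order asked, and still so for the second after the job is handed in, with the robot touching nothing.
It also fails if it takes over 67 s, if anything falls off the work surface, if the arm or the gripper's body presses on something with over 40 N, if the wrist force passes 120 N, or if a joint passes its speed limit or range.

## Working session

There is one attempt and no reset: what is moved stays moved. The work goes in short steps, Python scripts to look and compute and a tool call to move; the robot and the scene stay as the last step left them, time stands still between calls to the robot, and variables do not carry over. Pictures are saved under pics/ and viewed, and the job is handed in when it is done.

Besides the shell and the picture viewer there is one more tool, called by a JSON object that holds its "fn" and its "kwargs". step_arm: Moves the arm, as the interface text tells. Its arguments: {"type":"object","properties":{"moves":{"type":"array","items":{"type":"array","items":{"type":"array","items":{"type":"number"}}}},"force":{"type":"number"}},"required":["moves"]}

```bash
mkdir -p pics; ls; python3 - <<'E'
from workcell import env
import cv2, numpy as np
s=env.get_state(); print(s)
for c in ("scene","top"):
    p,d=env.read_camera(c); cv2.imwrite(f"pics/{c}0.png",p[:,:,::-1]); np.savez(f"{c}0.npz",p=p,d=d)
    k=env.get_calibration(c); print(c,k['mtx'].round(1).tolist(),k['camera_from_world'].round(3).tolist())
    for t in ("resistor","turnover","cradle","resistor_center","deck_brow","ramp_toe","landing","cradle_home","cradle_entry","catch_nose"):
        print(t,[(np.round(b['uv'],1).tolist(),round(b['confidence'],2)) for b in env.boxes_of(c,t)])
E
```

```text
pics
{'clock': 0.0, 'joint_pos': array([-1.48263029e+00,  3.14003819e-01,  4.49562810e-02,  1.30361406e+00,
        7.60741849e-06,  1.43120117e+00]), 'qvel': array([-0.00012059, -0.00083083,  0.00032954,  0.00163927, -0.00038104,
       -0.00030032]), 'tau': array([ 9.72082926e-04, -4.80629325e+01,  2.98529953e+01,  1.94372825e-02,
       -4.02616411e-05,  3.31469316e-06]), 'tcp_pos': array([ 0.12978369, -0.55964061,  0.24139764]), 'orientation': array([ 0.55312614,  0.44042382,  0.55403059, -0.43946381]), 'wrist_force': array([ 0.50604319, -0.69456996, -0.36294888]), 'ft_torque': array([-0.00983809, -0.01820744, -0.04363448]), 'finger_gap': 0.08524908705537415}
scene [[408.1, 0.0, 253.1], [0.0, 408.1, 196.9], [0.0, 0.0, 1.0]] [[-0.652, -0.758, -0.012, 0.346], [-0.583, 0.511, -0.631, 0.34], [0.485, -0.404, -0.776, 1.021], [0.0, 0.0, 0.0, 1.0]]
resistor [([228.1, 300.2], 0.62), ([266.5, 227.8], 0.57), ([311.4, 224.2], 0.53), ([278.4, 193.7], 0.51)]
turnover [([201.5, 250.0], 0.87), ([313.2, 166.2], 0.46)]
cradle [([313.3, 168.4], 0.61), ([200.5, 247.7], 0.29)]
resistor_center [([227.
[... 448 characters left out ...]
.0, 0.0, 1.0]] [[-0.011, -1.0, -0.011, 0.037], [-0.989, 0.013, -0.15, 0.525], [0.15, 0.009, -0.989, 1.524], [0.0, 0.0, 0.0, 1.0]]
resistor [([294.3, 199.0], 0.88), ([187.2, 253.6], 0.82), ([295.7, 247.3], 0.73), ([254.5, 218.2], 0.51)]
turnover [([200.4, 190.9], 0.65)]
cradle [([343.6, 188.3], 0.6)]
resistor_center [([294.8, 243.9], 0.64), ([254.1, 216.5], 0.61), ([292.0, 194.8], 0.55), ([187.1, 250.9], 0.55), ([262.3, 139.0], 0.52)]
deck_brow [([132.9, 213.9], 0.74), ([223.4, 239.1], 0.74), ([199.5, 193.4], 0.57)]
ramp_toe [([203.4, 193.7], 0.81)]
landing [([202.1, 192.4], 0.86)]
cradle_home [([348.4, 191.0], 0.82)]
cradle_entry [([345.3, 187.4], 0.73), ([254.9, 216.0], 0.46)]
catch_nose []
```

View pics/scene0.png

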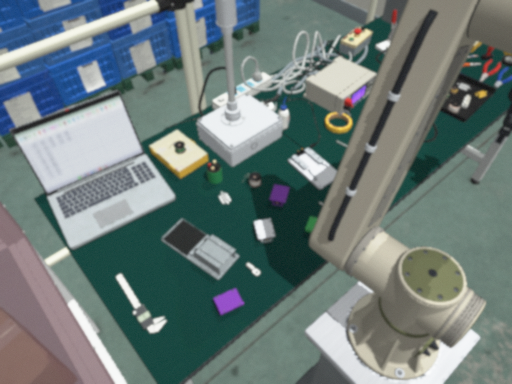

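```bash
python3 - <<'E'
import numpy as np,cv2
p=np.load("top0.npz")['p'];c=p[100:300,110:430]
cv2.imwrite("pics/top0c.png",cv2.resize(c[:,:,::-1],(800,500),interpolation=cv2.INTER_CUBIC))
E
```

```text
(no output)
```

View pics/top0c.png

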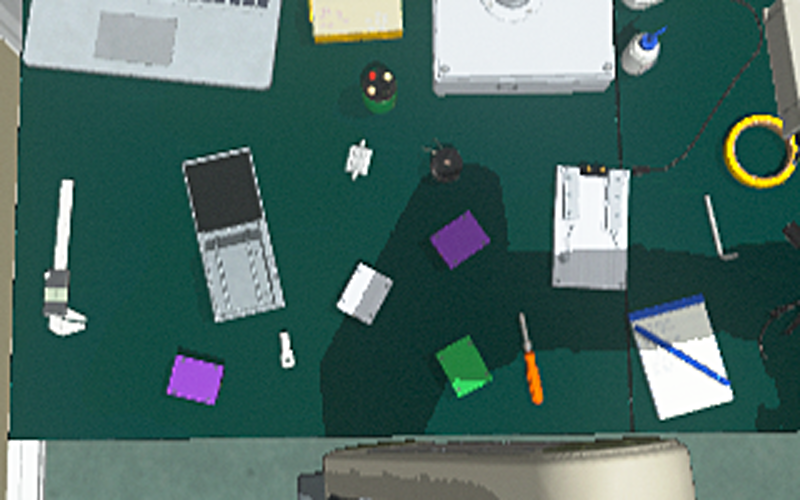

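```bash
cat > h.py <<'E'
import numpy as np,cv2
from workcell import env
from scipy.spatial.transform import Rotation as R
def cal(c):
    k=env.get_calibration(c); return k['mtx'],k['camera_from_world']
def cloud(c,d):
    K,T=cal(c); v,u=np.mgrid[0:384,0:512]
    P=np.stack([(u-K[0,2])/K[0,0]*d,(v-K[1,2])/K[1,1]*d,d],-1)
    return (P-T[:3,3])@T[:3,:3]
def at_z(c,uv,z):
    K,T=cal(c); uv=np.atleast_2d(uv).astype(float)
    r=np.c_[(uv[:,0]-K[0,2])/K[0,0],(uv[:,1]-K[1,2])/K[1,1],np.ones(len(uv))]@T[:3,:3]
    o=-T[:3,:3].T@T[:3,3]
    return o+r*((z-o[2])/r[:,2])[:,None]
def proj(c,X):
    K,T=cal(c); X=np.atleast_2d(X); q=(X@T[:3,:3].T+T[:3,3])@K.T; return q[:,:2]/q[:,2:]
def rectify(c,img,x0,x1,y0,y1,z,res=0.0005):
    # rows: x decreasing downward ; cols: y decreasing rightward
    xs=np.arange(x1,x0,-res); ys=np.arange(y1,y0,-res)
    X,Y=np.meshgrid(xs,ys,indexing='ij')
    uv=proj(c,np.stack([X.ravel(),Y.ravel(),np.full(X.size,z)],1)).astype(np.float32).reshape(X.shape+(2,))
    return cv2.remap(img,uv[...,0],uv[...,1],cv2.INTER_CUBIC)
E
python3 - <<'E'
from h import *
for c in("scene","top"):
    z=np.load(c+"0.npz"); W=cloud(c,z['d'])
    if c=="top":
        for n,(u,v) in dict(res=(256,217),turn=(203,193),crad=(346,190)).items():
            print(n,W[v,u].round(4))
z=np.load("top0.npz");W=cloud("top",z['d']); Z=W[...,2]
print("table z", np.median(Z[230:250,250:300]))
print((Z[205:230,243:270:1]*1000).round().astype(int))
# mask res
m=(Z>0.015); 
def rect(u0,u1,v0,v1,lo,hi):
    M=np.zeros_like(m);M[v0:v1,u0:u1]=(Z>lo)[v0:v1,u0:u1]&(Z<hi)[v0:v1,u0:u1]
    n,l,s,_=cv2.connectedComponentsWithStats(M.astype(np.uint8)); k=1+s[1:,4].argmax()
    P=W[l==k]; r=cv2.minAreaRect((P[:,:2]*1000).astype(np.float32)); print(len(P),r,P[:,2].mean())
rect(238,275,200,235,.015,.04)
rect(178,230,152,232,.003,.08)
rect(325,368,160,220,.005,.05)
E
```

```text
res [0.434  0.0396 0.0342]
turn [0.518  0.2149 0.0113]
crad [ 0.5216 -0.2583  0.0146]
table z 0.0017807531495410175
[[ 3 -5  6  3 -1 -6 -4 -1 -1  5  4 29  5  3 -3 -1 -3 -4 -6 -7  1  2  0  4
   3  0 -1]
 [ 1  3  1  2 11  0  3  2  1  2 22 27 31 26  6  6  0 -2 -7  2  1 -3  3  2
  -4  0  6]
 [-1  2 -1  2 -7  9 -1 -5  0 -3 29 29 26 22 22 27 -4 11  0  0 -3  5 -5  2
   3 -3  4]
 [-4  2 -4  6  2  4  5  3  1 26 31 29 25 31 29 24 30 31 -3 -1  4  3  6  3
   3 -5 -3]
 [ 0  1  4  0  3  8 -1  0 -1 23 25 28 27 29 24 27 28 30 31 25  3  6  4  5
   0  0  7]
 [-7 -3  2  0 -2 -2 -2  1 23 33 26 33 31 28 24 24 30 28 28 29 26 -7  5  8
  -5  1  2]
 [ 5  5  1  3  7  5  6 23 25 26 28 26 35 28 25 25 25 27 23 30 29 32 19  0
   9  0  5]
 [-2  2  1  1  2  0  0 27 21 24 16 24 35 27 25 21 25 29 31 28 26 28 28 27
   5 -1 -3]
 [ 9  2  2  0 -2  3 20 29 34 23 30 24 31 25 26 27 30 26 30 32 22 30 23 33
  -5 -3  4]
 [ 4 -4  2  5  0  5 23 28 32 29 29 33 28 27 27 29 29 34 24 25 23 20 24 -1
   3  3 -2]
 [ 1 -5  1 -6  1 25 31 26 32 30 22 27 26 24 34 28 33 30 30 27 27 32 27  4
  -4  7  0]
 [ 6  4  6  8  0 27 31 24 28 22 24 22 
[... 848 characters left out ...]
 1  2 20 32 22 27 25 26 29  5 -1 -2 -2  5 -1  2
   4  1  3]
 [10  2  8  5  2  0  1  2  6  8  1 17 25 28 21 23 -4  3  3 -1 -1 -8  3  2
   5  2 -4]
 [-2 -2 -1  3  9 -1  0  1 -1  4 -1  0  2 24 31 27 -4  0 -3  1  2  5  8  0
   3 -1 -3]
 [ 1  5 -6 -2  2 -2  2  2  1 -4  4 -4  2  6  8 -5 -3 -4 -6 -1 -1 -8 -2  2
   2  1 -2]]
302 ((435.824951171875, 40.909461975097656), (50.28617477416992, 63.97706985473633), 61.7771110534668) 0.02700184914551769
1896 ((522.1447143554688, 223.97390747070312), (255.88772583007812, 132.16909790039062), 11.484965324401855) 0.02260727443867938
1391 ((525.1324462890625, -261.16729736328125), (115.07621765136719, 170.19058227539062), 88.08089447021484) 0.013446100143965896
```

```bash
python3 - <<'E'
from h import *
p=np.load("top0.npz")['p']
a=rectify("top",p,.425,.625,-.325,-.195,.010,.00035)
b=rectify("top",p,.38,.66,.14,.30,.010,.0005)
cv2.imwrite("pics/cr.png",a[:,:,::-1]);cv2.imwrite("pics/tu.png",b[:,:,::-1]);print(a.shape,b.shape)
p=np.load("scene0.npz")['p']
a2=rectify("scene",p,.425,.625,-.325,-.195,.010,.00035)
b2=rectify("scene",p,.38,.66,.14,.30,.010,.0005)
cv2.imwrite("pics/all.png",np.hstack([np.vstack([q,np.zeros((572-q.shape[0],q.shape[1],3),np.uint8)])[:, :] [:,:,::-1] for q in (a,b)]))
cv2.imwrite("pics/all2.png",np.hstack([np.vstack([q,np.zeros((572-q.shape[0],q.shape[1],3),np.uint8)])[:, :] [:,:,::-1] for q in (a2,b2)]))
E
```

```text
(572, 372, 3) (560, 320, 3)
```

View pics/all.png

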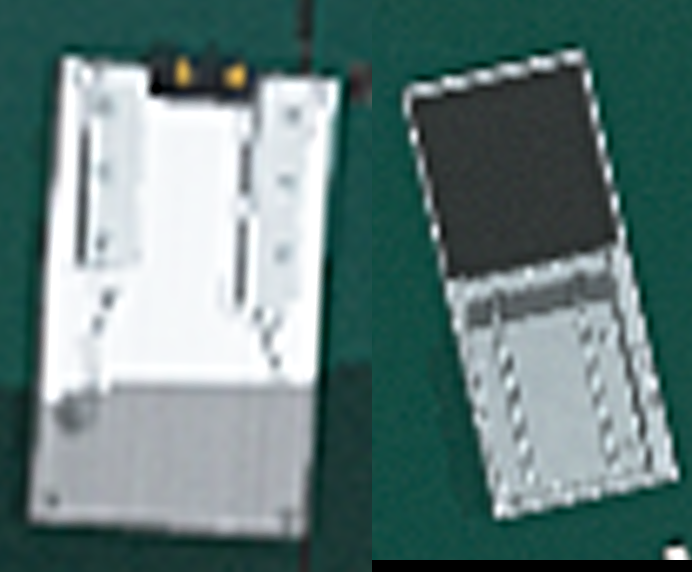

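View pics/all2.png

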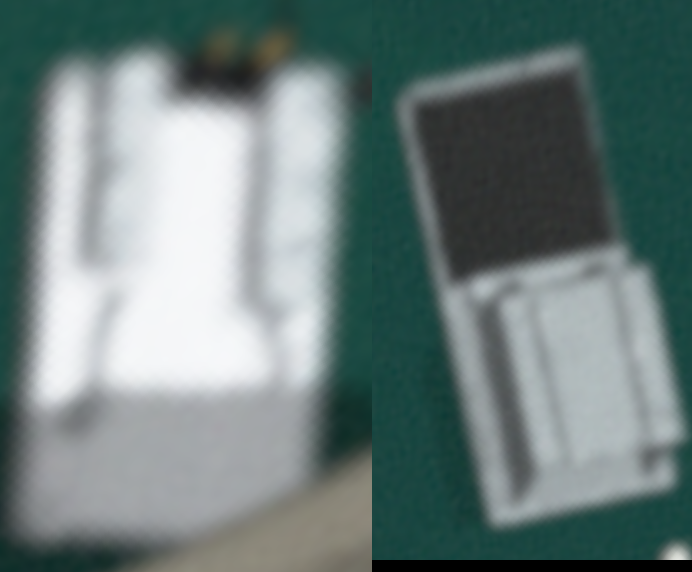

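```bash
cat > fit.py <<'E'
from h import *
from scipy.optimize import least_squares
# fit rectangle L x W at height z to R-channel edges: sample profiles normal to each side, subpixel gradient
def edges(c,img,pose,L,W,z,off,rng=.010,n=60,sides=(0,1,2,3),lum=None):
    x,y,a=pose; ca,sa=np.cos(a),np.sin(a); Rm=np.array([[ca,-sa],[sa,ca]])
    (x0,x1),(y0,y1)=off
    g=(img.astype(np.float32)[...,0]); s=np.arange(-rng,rng,.0004); out=[]
    for k in sides:
        t=np.linspace(.08,.92,n)
        if k<2: q=np.c_[x0+t*(x1-x0),np.full(n,(y0,y1)[k])]; nv=np.array([0,(-1,1)[k]])
        else: q=np.c_[np.full(n,(x0,x1)[k-2]),y0+t*(y1-y0)]; nv=np.array([(-1,1)[k-2],0])
        Q=q[:,None,:]+s[None,:,None]*nv; X=Q@Rm.T+[x,y]
        uv=proj(c,np.c_[X.reshape(-1,2),np.full(X.size//2,z)]).astype(np.float32).reshape(n,len(s),2)
        pr=cv2.remap(g,uv[...,0],uv[...,1],cv2.INTER_LINEAR)
        pr=cv2.GaussianBlur(pr,(0,0),3)
        gr=-np.gradient(pr,axis=1); i=gr.argmax(1)
        for j in range(n):
            if gr[j,i[j]]>1.0 and 3<i[j]<len(s)-3:
                w=np.clip(gr[j,max(0,i[j]-6):i[j]+7],0,None); ss=s[max(0,i[j]-6):i[j]+7]
                out.append((k,(w*ss).sum()/w.sum(),t[j],*X[j,i[j]]))
    return np.array(out)
def fit(c,img,pose,z,off,sides=(0,1,2,3),it=4,**kw):
    (x0,x1),(y0,y1)=off; pose=np.array(pose,float)
    for _ in range(it):
        e=edges(c,img,pose,0,0,z,off,sides=sides,**kw)
        def f(p):
            ca,sa=np.cos(p[2]),np.sin(p[2]); d=e[:,3:5]-p[:2]; lx=ca*d[:,0]+sa*d[:,1]; ly=-sa*d[:,0]+ca*d[:,1]
            k=e[:,0]; return np.where(k==0,ly-y0,np.where(k==1,ly-y1,np.where(k==2,lx-x0,lx-x1)))*1000
        r=least_squares(f,pose,loss='soft_l1',x_scale=[.01,.01,.1]); pose=r.x
    res=f(pose)
    return pose,[(int(k),int((e[:,0]==k).sum()),round(float(np.median(res[e[:,0]==k])),2)) for k in sides]
E
python3 - <<'E'
from fit import *
T=np.load("top0.npz")['p'];S=np.load("scene0.npz")['p']
print("cradle top",fit("top",T,(.525,-.261,-.035),.010,((-.084,.076),(-.048,.048))))
print("cradle top 013",fit("top",T,(.525,-.261,-.035),.010,((-.084,.076),(-.048,.048)),sides=(0,1,2)))
print("cradle scene",fit("scene",S,(.525,-.261,-.035),.010,((-.084,.076),(-.048,.048)),sides=(0,1,3)))
for z in (.002,.006):
  print("turn top",z,fit("top",T,(.52,.22,.2),z,((-.11,.11),(-.047,.047))))
  print("turn scene",z,fit("scene",S,(.52,.22,.2),z,((-.11,.11),(-.047,.047))))
print("res top",fit("top",T,(.435,.041,np.radians(-28)),.026,((-.032,.032),(-.025,.025))))
print("res scene",fit("scene",S,(.435,.041,np.radians(-28)),.026,((-.032,.032),(-.025,.025))))
E
```

```text
cradle top (array([ 0.52354307, -0.25919758, -0.0646265 ]), [(0, 60, 0.01), (1, 60, 0.0), (2, 60, -0.03), (3, 60, 0.4)])
cradle top 013 (array([ 0.52335146, -0.25918422, -0.06455818]), [(0, 60, 0.01), (1, 60, 0.0), (2, 60, 0.01)])
cradle scene (array([ 0.52448123, -0.25846678, -0.11078603]), [(0, 60, -3.51), (1, 60, 2.8), (3, 60, -0.01)])
turn top 0.002 (array([0.51950729, 0.21726614, 0.22019076]), [(0, 60, -0.02), (1, 60, 0.2), (2, 60, -1.2), (3, 60, 1.21)])
turn scene 0.002 (array([0.5215878 , 0.21540469, 0.19464964]), [(0, 60, -4.1), (1, 60, 2.59), (2, 60, -3.95), (3, 60, 4.15)])
turn top 0.006 (array([0.51893294, 0.21675221, 0.21951628]), [(0, 60, -0.09), (1, 60, 0.02), (2, 60, -1.17), (3, 60, 1.16)])
turn scene 0.006 (array([0.51975367, 0.21534199, 0.27302385]), [(0, 60, -3.06), (1, 60, 3.78), (2, 60, -3.49), (3, 60, 3.35)])
res top (array([ 0.43445817,  0.04111739, -0.50558546]), [(0, 60, -0.39), (1, 60, 0.39), (2, 60, -1.18), (3, 60, 0.81)])
res scene (array([ 0.43390306,  0.04104809, -0.4422001 ]), [(0, 60, -1.99), (1, 60, 1.63), (2, 60, -1.73), (3, 60, 1.84)])
```

```bash
cat > mv.py <<'E'
from h import *
def cur():
    s=env.get_state(); q=s['orientation']; return s,np.array(s['tcp_pos']),R.from_quat([q[1],q[2],q[3],q[0]])
def Rd(psi): # tool x down, tool z (jaw) at heading psi
    x=np.array([0,0,-1.]); z=np.array([np.cos(psi),np.sin(psi),0]); return R.from_matrix(np.c_[x,np.cross(z,x),z])
def rel(*tg, psi=None):
    s,p,Rc=cur()
    M=Rc.as_matrix(); a=np.arctan2(M[1,2],M[0,2])
    print("t",round(s['clock'],2),"tcp",p.round(4),"jaw deg",round(np.degrees(a),1),"down",M[:,0].round(3),"q",np.array(s['joint_pos']).round(2),"F",np.array(s['wrist_force']).round(1),"gap",round(s['finger_gap'],4))
    for t in tg:
        pos,ps=t
        ps=min((ps+k*np.pi for k in range(-3,4)),key=lambda v:abs(v-a))
        Rt=Rd(ps); rv=(Rc.inv()*Rt).as_rotvec(); sh=Rc.inv().apply(np.array(pos)-p)
        print("target",np.round(pos,4),round(np.degrees(ps),1),"->",rv.round(4).tolist(),sh.round(4).tolist())
E
python3 - <<'E'
from mv import *
psi=-.506+np.pi/2
rel(([.434,.041,.12],psi),([.434,.041,.019],psi))
E
```

```text
t 1.1 tcp [ 0.1298 -0.5602  0.2423] jaw deg -76.9 down [-0. -0. -1.] q [-1.48  0.31  0.05  1.3  -0.    1.43] F [0.5 0.6 0.5] gap 0.0855
target [0.434 0.041 0.12 ] -119.0 -> [0.7338, 0.0001, -0.0] [0.1223, 0.4321, -0.517]
target [0.434 0.041 0.019] -119.0 -> [0.7338, 0.0001, -0.0] [0.2233, 0.4321, -0.517]
```

{"fn": "step_arm", "kwargs": {"moves": [[[0.1,0,0,0.0,0.06,-0.04,1],[0.2,0,0,0.02,0.12,-0.09,1],[0.3,0,0,0.04,0.17,-0.14,1],[0.4,0,0,0.06,0.22,-0.19,1],[0.5,0,0,0.08,0.26,-0.24,1],[0.6,0,0,0.1,0.3,-0.3,1],[0.7,0,0,0.12,0.34,-0.36,1],[0.734,0,0,0.122,0.38,-0.42,1],[0.734,0,0,0.122,0.432,-0.517,1],[0.734,0,0,0.122,0.432,-0.517,1],[0.734,0,0,0.122,0.432,-0.517,1],[0.734,0,0,0.122,0.432,-0.517,1]]]}}

```text
clock: 2.3
tcp_pos: [0.3791, -0.09, 0.1324]
orientation: [0.367, 0.61, 0.378, -0.592]
wrist_force: [-0.5, -0.8, -0.9]
finger_gap: 0.0853
```

```bash
python3 - <<'E'
from fit import *
from mv import *
psi=-.506+np.pi/2
rel(([.434,.041,.12],psi),([.434,.041,.019],psi))
for c in("scene","top"):
    p,d=env.read_camera(c); cv2.imwrite(f"pics/{c}1.png",p[:,:,::-1]); np.savez(f"{c}1.npz",p=p,d=d)
E
```

```text
t 2.3 tcp [ 0.3791 -0.09    0.1324] jaw deg -116.4 down [ 0.013  0.027 -1.   ] q [-0.46  0.02 -0.59  0.96  0.03  3.14] F [-0.5 -0.8 -0.9] gap 0.0853
target [0.434 0.041 0.12 ] -119.0 -> [0.045, -0.0298, 0.0008] [0.0166, -0.0091, -0.1413]
target [0.434 0.041 0.019] -119.0 -> [0.045, -0.0298, 0.0008] [0.1176, -0.0091, -0.1383]
```

View pics/top1.png

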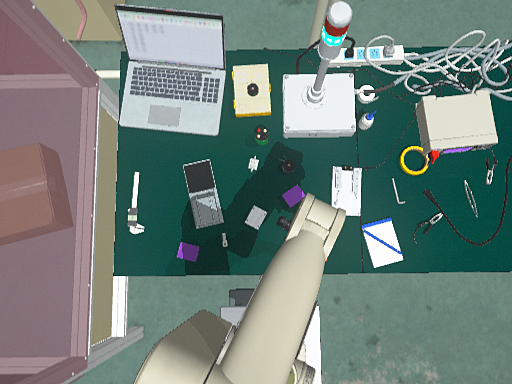

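{"fn": "step_arm", "kwargs": {"moves": [[[-0.15,-0.03,0,0.0,0,-0.03,1],[-0.3,-0.03,0,0.0,0,-0.06,1],[-0.45,-0.03,0,0,-0.01,-0.09,1],[-0.6,-0.03,0,0,-0.01,-0.12,1],[-0.75,-0.03,0,0,-0.01,-0.14,1],[-0.9,-0.03,0,0,-0.01,-0.14,1],[-1.05,-0.03,0,0,-0.01,-0.14,1],[-1.2,-0.02,0.02,0,-0.01,-0.14,1],[-1.35,-0.02,0.02,0,-0.01,-0.14,1],[-1.5,-0.02,0.02,0,-0.01,-0.14,1],[-1.65,-0.02,0.02,0,-0.01,-0.14,1],[-1.8,-0.02,0.02,0,-0.01,-0.14,1]]]}}

```text
clock: 3.6
tcp_pos: [0.4325, 0.0361, 0.1363]
orientation: [0.713, 0.092, 0.69, -0.077]
wrist_force: [-0.4, 0.4, 0.4]
finger_gap: 0.0856
```

```bash
python3 - <<'E'
from mv import *
psi=-.506+np.pi/2
rel(([.434,.041,.12],psi),([.434,.041,.019],psi))
E
```

```text
t 3.6 tcp [0.4325 0.0361 0.1363] jaw deg -13.8 down [ 0.035  0.017 -0.999] q [-0.12  0.08 -0.52  0.94  0.02  1.7 ] F [-0.4  0.4  0.4] gap 0.0856
target [0.434 0.041 0.12 ] 61.0 -> [-1.3054, 0.0419, -0.0017] [0.0164, 0.0047, -0.0002]
target [0.434 0.041 0.019] 61.0 -> [-1.3054, 0.0419, -0.0017] [0.1174, 0.0021, -0.0033]
```

{"fn": "step_arm", "kwargs": {"moves": [[[-0.15,0.04,0,0.01,0.004,0,1],[-0.3,0.04,0,0.016,0.004,0,1],[-0.45,0.04,0,0.016,0.004,0,1],[-0.6,0.04,0,0.016,0.004,0,1],[-0.75,0.04,0,0.016,0.004,0,1],[-0.9,0.04,0,0.016,0.004,0,1],[-1.05,0.04,0,0.016,0.004,0,1],[-1.2,0.04,0,0.016,0.004,0,1],[-1.305,0.042,0,0.016,0.004,0,1],[-1.305,0.042,0,0.016,0.004,0,1],[-1.305,0.042,0,0.03,0.004,-0.001,1],[-1.305,0.042,0,0.04,0.004,-0.001,1]]]}}

```text
clock: 4.8
tcp_pos: [0.4343, 0.0398, 0.0961]
orientation: [0.61, -0.357, 0.61, 0.358]
wrist_force: [-0.4, 0.4, -0.5]
finger_gap: 0.0855
```

```bash
python3 - <<'E'
from mv import *
psi=-.506+np.pi/2
rel(([.434,.041,.12],psi),([.434,.041,.019],psi))
E
```

```text
t 4.8 tcp [0.4343 0.0398 0.0961] jaw deg 60.7 down [-0.     0.001 -1.   ] q [-0.09  0.15 -0.54  0.88  0.    0.42] F [-0.4  0.4 -0.5] gap 0.0855
target [0.434 0.041 0.12 ] 61.0 -> [-0.0054, 0.0008, -0.0007] [-0.0239, 0.0009, 0.0009]
target [0.434 0.041 0.019] 61.0 -> [-0.0054, 0.0008, -0.0007] [0.0771, 0.0008, 0.0009]
```

{"fn": "step_arm", "kwargs": {"force": 40, "moves": [[[-0.005,0,0,0.03,0.001,0.001,1],[-0.005,0,0,0.055,0.001,0.001,1],[-0.005,0,0,0.07,0.001,0.001,1],[-0.005,0,0,0.077,0.001,0.001,1],[-0.005,0,0,0.077,0.001,0.001,1],[-0.005,0,0,0.077,0.001,0.001,0.5],[-0.005,0,0,0.077,0.001,0.001,0.3],[-0.005,0,0,0.077,0.001,0.001,0.3],[-0.005,0,0,0.077,0.001,0.001,0.3],[-0.005,0,0,0.077,0.001,0.001,0.3],[-0.005,0,0,0.077,0.001,0.001,0.3],[-0.005,0,0,0.077,0.001,0.001,0.3]]]}}

```text
clock: 6.0
tcp_pos: [0.4348, 0.041, 0.0203]
orientation: [0.61, -0.359, 0.609, 0.359]
wrist_force: [-1.2, 0.5, 6.0]
finger_gap: 0.0488
```

```bash
python3 - <<'E'
from mv import *
# place on deck: turnover pose
o=np.array([.519,.217]); a=.22; e=np.array([np.cos(a),np.sin(a)])
g=o-.066*e; print(g)
psi=a+np.pi/2
z=.019+.0484
rel((np.r_[.434,.041,.13],-.506+np.pi/2),(np.r_[g,.13],psi),(np.r_[g,z+.004],psi))
E
```

```text
[0.45459077 0.20259684]
t 6.0 tcp [0.4348 0.041  0.0203] jaw deg 61.0 down [ 0.002  0.    -1.   ] q [-0.09  0.25 -0.64  0.67  0.    0.42] F [-1.2  0.5  6. ] gap 0.0488
target [0.434 0.041 0.13 ] 61.0 -> [-0.0006, 0.0013, 0.0015] [-0.1097, 0.0005, -0.0003]
target [0.4546 0.2026 0.13  ] 102.6 -> [-0.7266, 0.0007, 0.0019] [-0.1096, 0.0609, 0.151]
target [0.4546 0.2026 0.0714] 102.6 -> [-0.7266, 0.0007, 0.0019] [-0.051, 0.061, 0.1509]
```

{"fn": "step_arm", "kwargs": {"moves": [[[0,0,0,-0.03,0,0,0.3],[0,0,0,-0.07,0,0,0.3],[-0.1,0,0,-0.11,0.01,0.02,0.3],[-0.2,0,0,-0.11,0.02,0.05,0.3],[-0.3,0,0,-0.11,0.03,0.08,0.3],[-0.4,0,0,-0.11,0.045,0.11,0.3],[-0.5,0,0,-0.11,0.06,0.14,0.3],[-0.62,0,0,-0.11,0.061,0.151,0.3],[-0.727,0,0,-0.11,0.061,0.151,0.3],[-0.727,0,0,-0.11,0.061,0.151,0.3],[-0.727,0,0,-0.11,0.061,0.151,0.3]]]}}

```text
clock: 7.1
tcp_pos: [0.4543, 0.2026, 0.1304]
orientation: [-0.443, 0.552, -0.442, -0.551]
wrist_force: [-0.5, -1.1, -0.8]
finger_gap: 0.0487
```

```bash
python3 - <<'E'
from mv import *
g=np.array([.4546,.2026]);psi=.22+np.pi/2
rel((np.r_[g,.13],psi),(np.r_[g,.0714],psi))
p,d=env.read_camera("scene"); cv2.imwrite("pics/scene2.png",cv2.resize(p[150:350,120:340,::-1],(770,700))[:600])
E
```

```text
t 7.1 tcp [0.4543 0.2026 0.1304] jaw deg 102.5 down [ 0.002  0.    -1.   ] q [ 0.26  0.23 -0.35  0.99 -0.    0.04] F [-0.5 -1.1 -0.8] gap 0.0487
target [0.4546 0.2026 0.13  ] 102.6 -> [-0.0022, -0.0, 0.0018] [0.0004, -0.0003, -0.0]
target [0.4546 0.2026 0.0714] 102.6 -> [-0.0022, -0.0, 0.0018] [0.059, -0.0002, -0.0]
```

View pics/scene2.png

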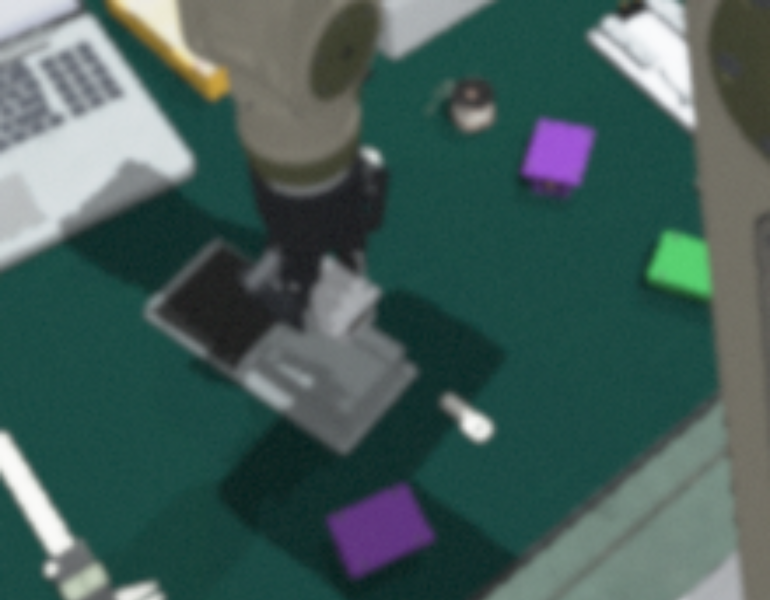

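```bash
python3 - <<'E'
from mv import *
p,d=env.read_camera("scene"); np.savez("scene2.npz",p=p,d=d)
# predicted corners of part if level
g=np.array([.4546,.2026,0]);a=.22;M=np.array([[np.cos(a),-np.sin(a)],[np.sin(a),np.cos(a)]])
im=cv2.resize(p[205:270,175:250],None,fx=9,fy=9,interpolation=cv2.INTER_CUBIC)[:,:,::-1].copy()
zt=.1304-.0203+.026
for zz,w,col in((zt,.025,(0,0,255)),(zt-.005,.025,(0,255,255)),(zt-.026,.016,(255,0,0))):
    X=[np.r_[M@[sx*.032,sy*w]+[.4543,.2026],zz] for sx,sy in((1,1),(1,-1),(-1,-1),(-1,1))]
    uv=(proj("scene",X)-[175,205]+.5)*9
    cv2.polylines(im,[uv.astype(np.int32)],True,col,1)
cv2.imwrite("pics/scene2b.png",im)
E
```

```text
(no output)
```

View pics/scene2b.png

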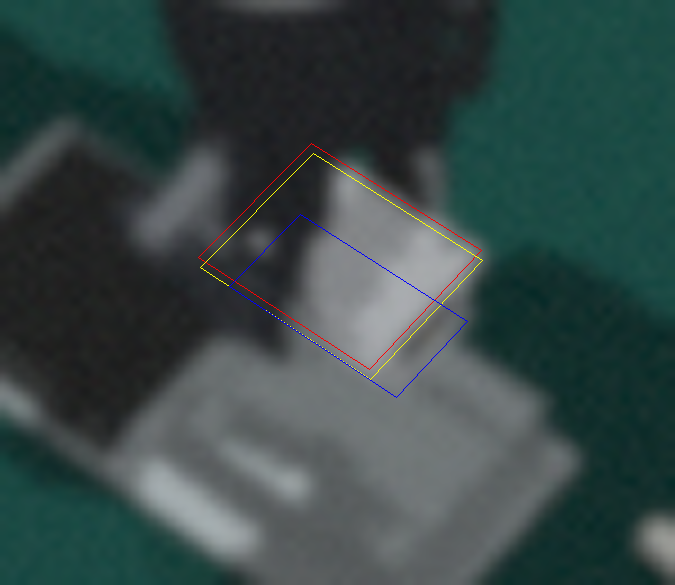

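{"fn": "step_arm", "kwargs": {"moves": [[[0,0,0,0.03,0,0,0.3],[0,0,0,0.05,0,0,0.3],[0,0,0,0.057,0,0,0.3],[0,0,0,0.06,0,0,0.3],[0,0,0,0.062,0,0,0.3],[0,0,0,0.062,0,0,0.3]]]}}

```text
clock: 7.8
tcp_pos: [0.4552, 0.2024, 0.0692]
orientation: [-0.444, 0.552, -0.442, -0.551]
wrist_force: [-0.2, -0.0, -1.0]
finger_gap: 0.0484
```

{"fn": "step_arm", "kwargs": {"moves": [[[0,0,0,0.001,0,0,0.3],[0,0,0,0.002,0,0,0.3],[0,0,0,0.002,0,0,0.3]]]}}

```text
clock: 8.1
tcp_pos: [0.4561, 0.2026, 0.0687]
orientation: [-0.444, 0.553, -0.441, -0.55]
wrist_force: [-1.2, -1.9, 5.9]
finger_gap: 0.0486
```

{"fn": "step_arm", "kwargs": {"moves": [[[0,0,0,0,0,0,0.85],[0,0,0,0,0,0,0.85],[0,0,0,0,0,0,0.85],[0,0,0,0,0,0,0.85],[0,0,0,-0.04,0,0,0.85],[0,0,0,-0.08,0,0,0.5],[0,0,0,-0.08,0,0,0],[0,0,0,-0.08,0,0,0]]]}}

```text
clock: 8.9
tcp_pos: [0.4565, 0.2027, 0.1496]
orientation: [-0.445, 0.553, -0.44, -0.55]
wrist_force: [0.8, -0.1, -1.0]
finger_gap: 0.0292
```

```bash
python3 - <<'E'
from mv import *
rel(([.456,.2026,.15],.22+np.pi/2))
p,d=env.read_camera("scene"); np.savez("scene3.npz",p=p,d=d)
im=cv2.resize(p[205:300,150:250],None,fx=6,fy=6,interpolation=cv2.INTER_CUBIC)[:,:,::-1].copy()
a=.22;M=np.array([[np.cos(a),-np.sin(a)],[np.sin(a),np.cos(a)]])
for zz,w,col in((.0744,.025,(0,0,255)),(.0484,.016,(255,0,0))):
    X=[np.r_[M@[sx*.032,sy*w]+[.456,.2026],zz] for sx,sy in((1,1),(1,-1),(-1,-1),(-1,1))]
    cv2.polylines(im,[((proj("scene",X)-[150,205]+.5)*6).astype(np.int32)],True,col,1)
cv2.imwrite("pics/scene3.png",im)
p,d=env.read_camera("top");im=cv2.resize(p[150:240,160:270],None,fx=6,fy=6,interpolation=cv2.INTER_CUBIC)[:,:,::-1];cv2.imwrite("pics/top3.png",im)
E
```

```text
t 8.9 tcp [0.4565 0.2027 0.1496] jaw deg 102.5 down [ 0.008  0.002 -1.   ] q [ 0.26  0.21 -0.32  1.03 -0.    0.04] F [ 0.8 -0.1 -1. ] gap 0.0292
target [0.456  0.2026 0.15  ] 102.6 -> [-0.0025, 0.0002, 0.0082] [-0.0004, 0.0005, -0.0]
```

View pics/scene3.png

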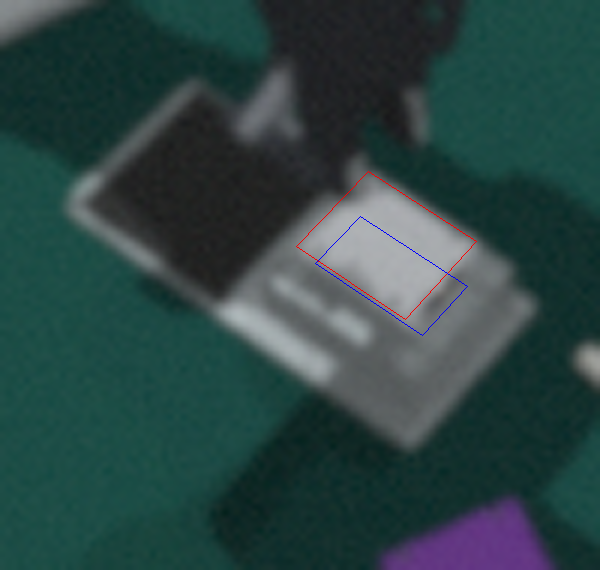

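View pics/top3.png

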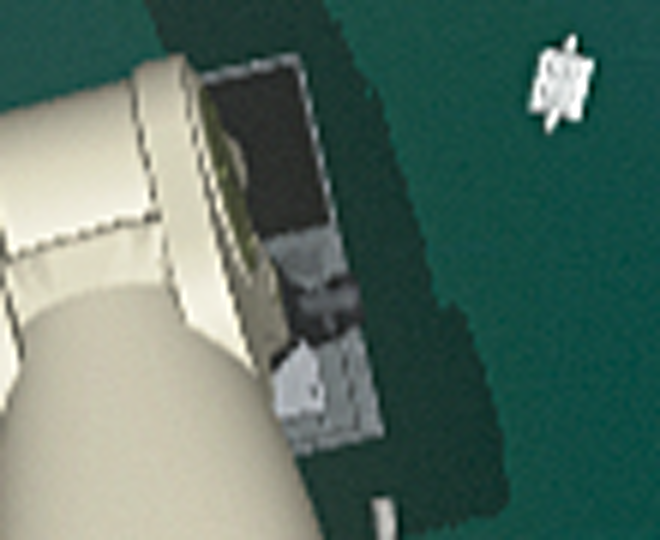

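```bash
python3 - <<'E'
from mv import *
o=np.array([.519,.217]); a=.22; e=np.array([np.cos(a),np.sin(a)])
rel((np.r_[o-.119*e,.15],a+np.pi/2),(np.r_[o-.119*e,.067],a+np.pi/2),(np.r_[o-.06*e,.067],a+np.pi/2))
E
```

```text
t 9.0 tcp [0.4549 0.2023 0.1477] jaw deg 102.5 down [ 0.004  0.001 -1.   ] q [ 0.26  0.21 -0.33  1.03 -0.    0.04] F [ 0.2  0.4 -0.3] gap 0.0144
target [0.4029 0.191  0.15  ] 102.6 -> [-0.0025, -0.0, 0.004] [-0.0025, 0.0533, 0.0002]
target [0.4029 0.191  0.067 ] 102.6 -> [-0.0025, -0.0, 0.004] [0.0805, 0.0536, 0.0002]
target [0.4604 0.2039 0.067 ] 102.6 -> [-0.0025, -0.0, 0.004] [0.0807, -0.0054, 0.0004]
```

{"fn": "step_arm", "kwargs": {"moves": [[[0,0,0.004,0,0.03,0,0],[0,0,0.004,0,0.054,0,0],[0,0,0.004,0.01,0.054,0,0],[0,0,0.004,0.05,0.054,0,0],[0,0,0.004,0.08,0.054,0,0],[0,0,0.004,0.08,0.054,0,0],[0,0,0.004,0.08,0.045,0,0],[0,0,0.004,0.08,0.038,0,0],[0,0,0.004,0.08,0.03,0,0],[0,0,0.004,0.08,0.022,0,0],[0,0,0.004,0.08,0.014,0,0],[0,0,0.004,0.08,0.008,0,0]]]}}

```text
clock: 10.2
tcp_pos: [0.4486, 0.2009, 0.0681]
orientation: [-0.443, 0.551, -0.443, -0.551]
wrist_force: [-1.0, -1.1, 0.9]
finger_gap: 0.0003
```

```bash
python3 - <<'E'
from mv import *
rel(([.456,.2026,.067],.22+np.pi/2))
p,d=env.read_camera("scene")
cv2.imwrite("pics/scene4.png",cv2.resize(p[205:300,150:250],None,fx=6,fy=6,interpolation=cv2.INTER_CUBIC)[:,:,::-1])
E
```

```text
t 10.2 tcp [0.4486 0.2009 0.0681] jaw deg 102.5 down [ 0.001  0.    -1.   ] q [ 0.26  0.28 -0.45  0.83 -0.    0.04] F [-1.  -1.1  0.9] gap 0.0003
target [0.456  0.2026 0.067 ] 102.6 -> [-0.0026, 0.0, 0.0009] [0.0011, -0.0076, 0.0001]
```

View pics/scene4.png

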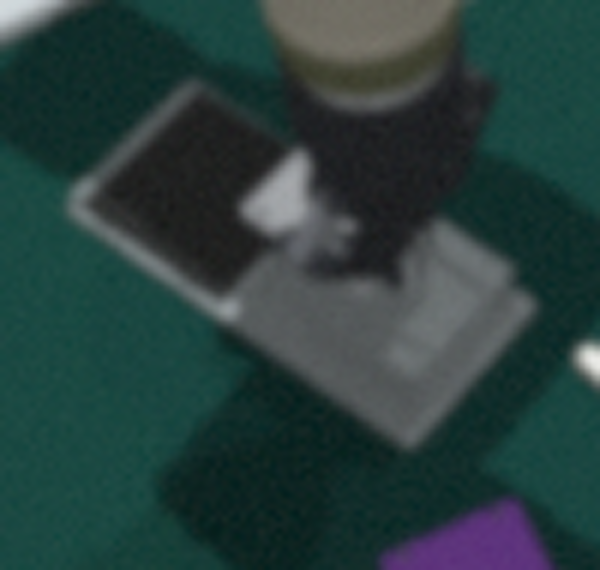

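{"fn": "step_arm", "kwargs": {"moves": [[[0,0,0,0,-0.005,0,0],[0,0,0,0,-0.01,0,0],[0,0,0,0,-0.014,0,0],[0,0,0,0,-0.018,0,0],[0,0,0,0,-0.022,0,0],[0,0,0,0,-0.022,0,0]]]}}

```text
clock: 10.85
tcp_pos: [0.4719, 0.206, 0.0683]
orientation: [-0.444, 0.552, -0.442, -0.551]
wrist_force: [-0.1, -0.1, 0.3]
finger_gap: -0.0002
```

```bash
python3 - <<'E'
from mv import *
rel(([.456,.2026,.067],.22+np.pi/2))
p,d=env.read_camera("scene")
cv2.imwrite("pics/scene5.png",cv2.resize(p[205:300,150:250],None,fx=6,fy=6,interpolation=cv2.INTER_CUBIC)[:,:,::-1])
E
```

```text
t 10.85 tcp [0.4719 0.206  0.0683] jaw deg 102.4 down [ 0.003  0.001 -1.   ] q [ 0.26  0.32 -0.4   0.85 -0.    0.04] F [-0.1 -0.1  0.3] gap -0.0002
target [0.456  0.2026 0.067 ] 102.6 -> [-0.0028, 0.0001, 0.0031] [0.0012, 0.0163, 0.0001]
```

View pics/scene5.png

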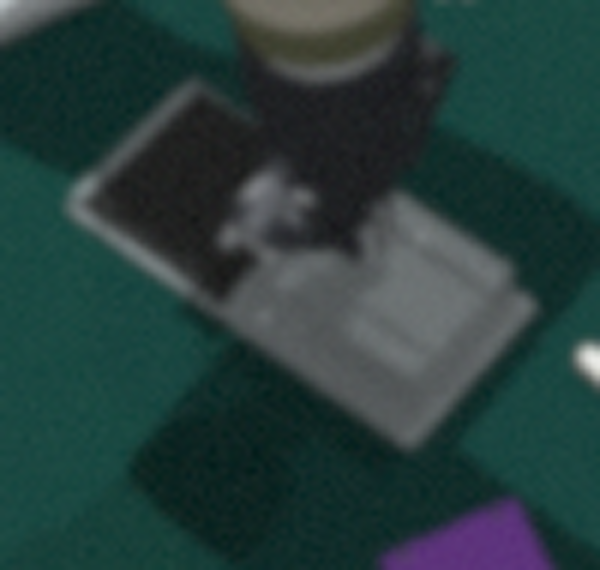

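{"fn": "step_arm", "kwargs": {"moves": [[[0,0,0,-0.02,0.02,0,0],[0,0,0,-0.05,0.03,0.0,0],[0,0,0,-0.09,0.03,-0.04,0],[0,0,0,-0.12,0.03,-0.09,0],[0,0,0,-0.12,0.03,-0.14,0.3],[0,0,0,-0.12,0.03,-0.18,0.6],[0,0,0,-0.12,0.03,-0.22,0.7],[0,0,0,-0.12,0.03,-0.22,0.7]]]}}

```text
clock: 11.7
tcp_pos: [0.4906, -0.02, 0.1884]
orientation: [-0.445, 0.551, -0.444, -0.548]
wrist_force: [-0.8, 1.6, 0.9]
finger_gap: 0.0582
```

```bash
python3 - <<'E'
from mv import *
rel(([.456,.2026,.15],.22+np.pi/2))
p,d=env.read_camera("scene")
cv2.imwrite("pics/scene6.png",cv2.resize(p[205:300,150:250],None,fx=6,fy=6,interpolation=cv2.INTER_CUBIC)[:,:,::-1])
p,d=env.read_camera("top");np.savez("top6.npz",p=p,d=d)
im=cv2.resize(p[150:240,160:270],None,fx=6,fy=6,interpolation=cv2.INTER_CUBIC)[:,:,::-1];cv2.imwrite("pics/top6.png",im)
E
```

```text
t 11.7 tcp [ 0.4906 -0.02    0.1884] jaw deg 102.1 down [ 0.004 -0.001 -1.   ] q [-0.2   0.17 -0.27  1.12 -0.   -0.42] F [-0.8  1.6  0.9] gap 0.0582
target [0.456  0.2026 0.15  ] 102.6 -> [-0.0093, -0.002, 0.0039] [0.038, -0.0126, 0.225]
```

View pics/scene6.png

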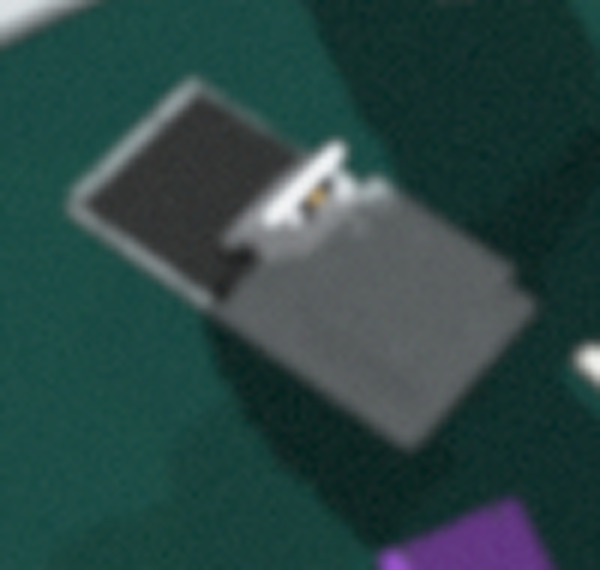

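View pics/top6.png

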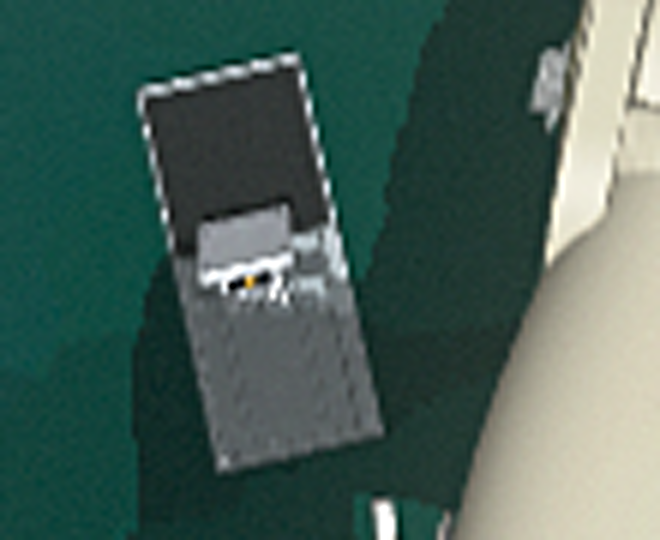

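```bash
python3 - <<'E'
from mv import *
o=np.array([.519,.217]); a=.22; e=np.array([np.cos(a),np.sin(a)]);n=np.array([-e[1],e[0]])
for uv,z in(((160+245/6,150+272/6),.073),((160+198/6,150+275/6),.079),((160+292/6,150+255/6),.079),((160+205/6,150+220/6),.035),((160+288/6,150+207/6),.035)):
    w=at_z("top",uv,z)[0]; print(w.round(4),"turn frame",((w[:2]-o)@e).round(4),((w[:2]-o)@n).round(4))
d=np.load("top6.npz")['d'];W=cloud("top",d)
print((W[184:202,192:210,2]*1000).round().astype(int))
f=lambda x,z,y=0:(np.r_[o+x*e+y*n,z],a+np.pi/2)
rel(f(-.06,.15),f(-.06,.066),f(-.02,.066))
E
```

```text
[0.5017 0.214  0.073 ] turn frame -0.0176 0.0008
[0.4995 0.2381 0.079 ] turn frame -0.0144 0.0248
[0.5096 0.1884 0.079 ] turn frame -0.0154 -0.0259
[0.5359 0.241  0.035 ] turn frame 0.0217 0.0197
[0.5425 0.1957 0.035 ] turn frame 0.0183 -0.0259
[[  10   13   10   10    9    9    5    7    6   13    8   12    8   11
    31   33    9   11]
 [  11    8   16   12    7    8    7    8    6   28   34   41   33   36
    43   37   10    8]
 [   7    3    1    5   12   27   30   30   36   40   40   36   44   40
    44   46   30    2]
 [   7   29   29   27   35   35   39   42   38   45   42   56   48   47
    54   52   47   12]
 [  10   33 1585   40   46   40   47   48   53   52   51   60   53   55
    57   57   52   10]
 [  13   47   52   50   50   47   52   55   54   51   54   61   59   59
    65   59   57   11]
 [  12   50   49   54   52   53   58   59   59   66   62   70   66   62
    69   65   71   16]
 [   8   54   55   58   67   71   64   63   71   70   62   70   71   71
    77   73   76   11]
 [   7   62   67   67   64   69   68   72   77   78   75   79   82   74
    85   84   79   18]

[... 574 characters left out ...]
37   42   48   47   48   72   56   75   52   66   69   51   64   71
    48   67   46   50]
 [  49   50   50   51   56   46   63   76   51   66   68   55   66   47
    47   47   47   55]
 [  50   53   55   43   49   53   68   76   49   44   48   45   50   44
    52   50   47   50]]
t 11.8 tcp [ 0.489  -0.0163  0.1879] jaw deg 102.3 down [ 0.002  0.001 -1.   ] q [-0.2   0.17 -0.27  1.12  0.   -0.41] F [-0.2 -0.1  0.5] gap 0.0597
target [0.4604 0.2039 0.15  ] 102.6 -> [-0.0055, 0.0006, 0.002] [0.0381, -0.0189, 0.2213]
target [0.4604 0.2039 0.066 ] 102.6 -> [-0.0055, 0.0006, 0.002] [0.1221, -0.0187, 0.2212]
target [0.4995 0.2126 0.066 ] 102.6 -> [-0.0055, 0.0006, 0.002] [0.1222, -0.0587, 0.2214]
```

{"fn": "step_arm", "kwargs": {"moves": [[[0,0,0.002,0.01,0,0.05,0],[0,0,0.002,0.02,0,0.1,0],[0,0,0.002,0.03,0,0.15,0],[0,0,0.002,0.038,-0.014,0.2,0],[0,0,0.002,0.038,-0.014,0.221,0],[0,0,0.002,0.038,-0.014,0.221,0],[0,0,0.002,0.05,-0.014,0.221,0],[0,0,0.002,0.09,-0.014,0.221,0],[0,0,0.002,0.12,-0.014,0.221,0],[0,0,0.002,0.122,-0.014,0.221,0],[0,0,0.002,0.122,-0.018,0.221,0]]]}}

```text
clock: 12.9
tcp_pos: [0.4585, 0.2026, 0.0654]
orientation: [0.443, -0.55, 0.445, 0.551]
wrist_force: [0.7, 0.6, 0.4]
finger_gap: -0.0002
```

```bash
python3 - <<'E'
from mv import *
o=np.array([.519,.217]); a=.22; e=np.array([np.cos(a),np.sin(a)])
f=lambda x,z:(np.r_[o+x*e,z],a+np.pi/2)
s,p,_=cur();print(((p[:2]-o)@e))
rel(f(-.04,.066),f(-.01,.066))
p,d=env.read_camera("scene")
cv2.imwrite("pics/scene7.png",cv2.resize(p[205:300,150:250],None,fx=6,fy=6,interpolation=cv2.INTER_CUBIC)[:,:,::-1])
E
```

```text
-0.06221347950308646
t 12.9 tcp [0.4585 0.2026 0.0654] jaw deg 102.2 down [-0.003 -0.    -1.   ] q [ 0.26  0.3  -0.43  0.84  0.    0.04] F [0.7 0.6 0.4] gap -0.0002
target [0.48   0.2083 0.066 ] 102.6 -> [-0.0065, 0.0004, -0.0032] [-0.0006, -0.0222, 0.001]
target [0.5092 0.2148 0.066 ] 102.6 -> [-0.0065, 0.0004, -0.0032] [-0.0007, -0.0522, 0.0012]
```

View pics/scene7.png

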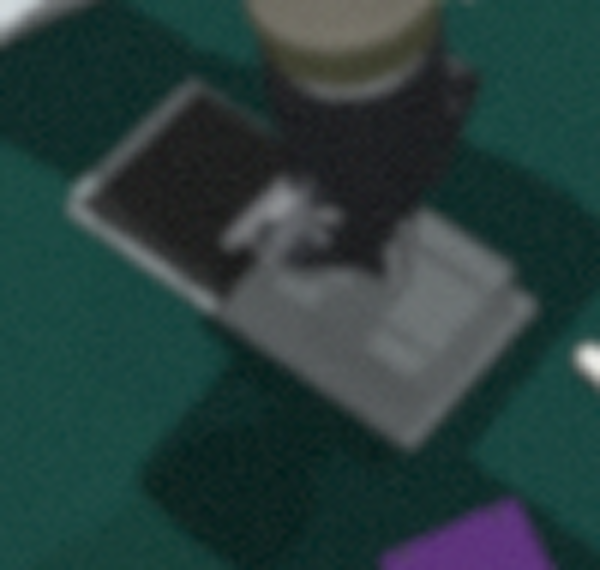

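{"fn": "step_arm", "kwargs": {"moves": [[[0,0,-0.003,0,-0.01,0,0],[0,0,-0.003,0,-0.018,0,0],[0,0,-0.003,0,-0.024,0,0],[0,0,-0.003,0,-0.03,0,0],[0,0,-0.003,0,-0.036,0,0],[0,0,-0.003,0,-0.042,0,0],[0,0,-0.003,0,-0.048,0,0],[0,0,-0.003,0,-0.052,0,0],[0,0,-0.003,0,-0.052,0,0]]]}}

```text
clock: 13.85
tcp_pos: [0.5124, 0.2143, 0.0668]
orientation: [-0.445, 0.551, -0.443, -0.55]
wrist_force: [-1.0, -0.1, -0.4]
finger_gap: -0.0002
```

```bash
python3 - <<'E'
from mv import *
rel()
p,d=env.read_camera("scene")
cv2.imwrite("pics/scene8.png",cv2.resize(p[205:300,150:250],None,fx=6,fy=6,interpolation=cv2.INTER_CUBIC)[:,:,::-1])
E
```

```text
t 13.85 tcp [0.5124 0.2143 0.0668] jaw deg 102.2 down [ 0.004  0.001 -1.   ] q [ 0.25  0.39 -0.3   0.88  0.    0.04] F [-1.  -0.1 -0.4] gap -0.0002
```

View pics/scene8.png

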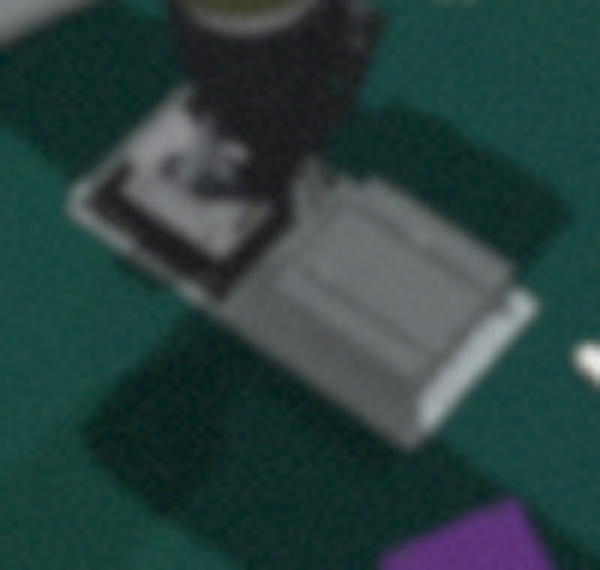

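Turned over onto the pad. Retreat and measure.

{"fn": "step_arm", "kwargs": {"moves": [[[0,0,0,-0.03,0.01,0,0],[0,0,0,-0.08,0.01,0.0,0],[0,0,0,-0.11,0.02,-0.05,0.2],[0,0,0,-0.12,0.02,-0.1,0.5],[0,0,0,-0.12,0.02,-0.15,0.8],[0,0,0,-0.12,0.02,-0.2,0.8],[0,0,0,-0.12,0.02,-0.23,0.8],[0,0,0,-0.12,0.02,-0.23,0.8]]]}}

```text
clock: 14.7
tcp_pos: [0.5415, -0.0194, 0.1866]
orientation: [-0.447, 0.55, -0.445, -0.548]
wrist_force: [-0.2, 1.4, -0.6]
finger_gap: 0.0682
```

```bash
python3 - <<'E'
from fit import *
from mv import *
rel()
S,d=env.read_camera("scene");np.savez("scene9.npz",p=S,d=d)
T,d=env.read_camera("top");np.savez("top9.npz",p=T,d=d)
a=cv2.resize(S[205:300,150:250],(400,400),interpolation=cv2.INTER_CUBIC);b=rectify("top",T,.48,.64,.16,.32,.034,.0004)
cv2.imwrite("pics/9.png",np.hstack([a,b])[:,:,::-1])
W=cloud("top",d);o=np.array([.519,.217]); a=.22; e=np.array([np.cos(a),np.sin(a)]);n=np.array([-e[1],e[0]])
lx=(W[...,:2]-o)@e;ly=(W[...,:2]-o)@n
m=(lx>.012)&(lx<.106)&(abs(ly)<.045)&(W[...,2]>.028)&(W[...,2]<.05)
P=W[m];print(m.sum(),P.mean(0),cv2.minAreaRect((P[:,:2]*1000).astype(np.float32)))
E
```

```text
t 14.7 tcp [ 0.5415 -0.0194  0.1866] jaw deg 101.9 down [ 0.005 -0.    -1.   ] q [-0.18  0.27 -0.15  1.14  0.   -0.39] F [-0.2  1.4 -0.6] gap 0.0682Traceback (most recent call last):
  File "<stdin>", line 7, in <module>
    return _nx.concatenate(arrs, 1, dtype=dtype, casting=casting)
           ~~~~~~~~~~~~~~~^^^^^^^^^^^^^^^^^^^^^^^^^^^^^^^^^^^^^^^
ValueError: all the input array dimensions except for the concatenation axis must match exactly, but along dimension 0, the array at index 0 has size 400 and the array at index 1 has size 401
```

```bash
python3 - <<'E'
from fit import *
S=np.load("scene9.npz")['p'];T,d=(np.load("top9.npz")[k] for k in 'pd')
a=cv2.resize(S[205:300,150:250],(400,400),interpolation=cv2.INTER_CUBIC);b=rectify("top",T,.48,.64,.16,.32,.034,.0004)[:400,:400]
cv2.imwrite("pics/9.png",np.hstack([a,b])[:,:,::-1])
W=cloud("top",d);o=np.array([.519,.217]); a=.22; e=np.array([np.cos(a),np.sin(a)]);n=np.array([-e[1],e[0]])
lx=(W[...,:2]-o)@e;ly=(W[...,:2]-o)@n
m=(lx>.012)&(lx<.106)&(abs(ly)<.045)&(W[...,2]>.028)&(W[...,2]<.05)
P=W[m];print(m.sum(),P.mean(0),cv2.minAreaRect((P[:,:2]*1000).astype(np.float32)))
m=(lx>.012)&(lx<.106)&(abs(ly)<.045)&(W[...,2]>.0155)&(W[...,2]<.05)
P=W[m];print(m.sum(),P.mean(0),cv2.minAreaRect((P[:,:2]*1000).astype(np.float32)))
E
```

```text
130 [0.57772027 0.22989323 0.03425666] ((577.509033203125, 229.78492736816406), (63.937320709228516, 32.094356536865234), 12.285223960876465)
243 [0.57644923 0.2284454  0.02807023] ((583.9730224609375, 225.02352905273438), (95.1783447265625, 83.9701919555664), 21.800268173217773)
```

View pics/9.png

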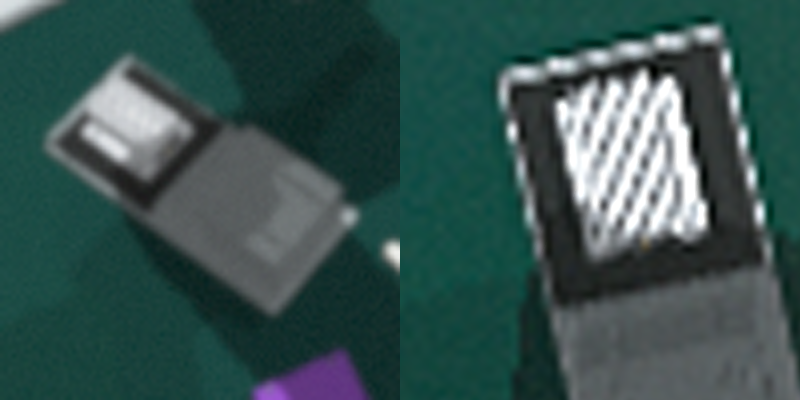

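```bash
python3 - <<'E'
from mv import *
print(env.nose_length)
ps=.215+np.pi/2
rel(([.5775,.2298,.13],ps),([.5775,.2298,.0315],ps))
E
```

```text
0.011
t 14.8 tcp [ 0.5402 -0.0158  0.1863] jaw deg 102.1 down [ 0.003  0.002 -1.   ] q [-0.18  0.27 -0.16  1.15  0.   -0.39] F [-0.3  0.1 -0.2] gap 0.0684
target [0.5775 0.2298 0.13  ] 102.3 -> [-0.004, 0.0012, 0.0031] [0.0568, -0.0877, 0.2323]
target [0.5775 0.2298 0.0315] 102.3 -> [-0.004, 0.0012, 0.0031] [0.1553, -0.0874, 0.2321]
```

{"fn": "step_arm", "kwargs": {"force": 60, "moves": [[[0,0.001,0.003,0.01,-0.02,0.05,0.8],[0,0.001,0.003,0.02,-0.04,0.1,0.8],[0,0.001,0.003,0.04,-0.06,0.15,0.8],[0,0.001,0.003,0.057,-0.08,0.2,0.8],[0,0.001,0.003,0.057,-0.088,0.232,0.75],[0,0.001,0.003,0.057,-0.088,0.232,0.75],[0,0.001,0.003,0.09,-0.088,0.232,0.75],[0,0.001,0.003,0.125,-0.088,0.232,0.75],[0,0.001,0.003,0.145,-0.088,0.232,0.75],[0,0.001,0.003,0.155,-0.088,0.232,0.75],[0,0.001,0.003,0.155,-0.088,0.232,0.75]]]}}

```text
clock: 15.9
tcp_pos: [0.5764, 0.23, 0.0306]
orientation: [0.443, -0.549, 0.445, 0.551]
wrist_force: [0.4, -0.2, 0.3]
finger_gap: 0.0643
```

```bash
python3 - <<'E'
from mv import *
ps=.215+np.pi/2
rel(([.5775,.2298,.0315],ps))
E
```

```text
t 15.9 tcp [0.5764 0.23   0.0306] jaw deg 102.2 down [-0.003 -0.001 -1.   ] q [ 0.25  0.54 -0.15  0.88  0.    0.04] F [ 0.4 -0.2  0.3] gap 0.0643
target [0.5775 0.2298 0.0315] 102.3 -> [-0.0029, 0.0001, -0.0029] [-0.0009, -0.001, -0.0005]
```

{"fn": "step_arm", "kwargs": {"force": 60, "moves": [[[0,0,-0.003,-0.001,-0.001,0,0.4],[0,0,-0.003,-0.001,-0.001,0,0.2],[0,0,-0.003,-0.001,-0.001,0,0.1],[0,0,-0.003,-0.001,-0.001,0,0.1],[0,0,-0.003,-0.001,-0.001,0,0.1],[0,0,-0.003,-0.001,-0.001,0,0.1]]]}}

```text
clock: 16.5
tcp_pos: [0.5787, 0.2306, 0.0336]
orientation: [-0.445, 0.551, -0.443, -0.549]
wrist_force: [-1.3, 0.1, 5.6]
finger_gap: 0.0304
```

```bash
python3 - <<'E'
from mv import *
c=np.array([.5235,-.2592]);a=-.065;e=np.array([np.cos(a),np.sin(a)])
g=c-.050*e;print(g)
rel((np.r_[g,.13],a+np.pi/2),(np.r_[g,.04],a+np.pi/2))
E
```

```text
[ 0.47360559 -0.25595229]
t 16.5 tcp [0.5787 0.2306 0.0336] jaw deg 102.1 down [ 0.003  0.001 -1.   ] q [ 0.25  0.53 -0.15  0.88  0.    0.04] F [-1.3  0.1  5.6] gap 0.0304
target [ 0.4736 -0.256   0.13  ] 86.3 -> [0.277, 0.0009, 0.0032] [-0.0972, 0.2047, -0.4535]
target [ 0.4736 -0.256   0.04  ] 86.3 -> [0.277, 0.0009, 0.0032] [-0.0072, 0.205, -0.4535]
```

{"fn": "step_arm", "kwargs": {"moves": [[[0,0,0.003,-0.03,0,0,0.1],[0,0,0.003,-0.07,0,-0.01,0.1],[0.05,0,0.003,-0.1,0.02,-0.05,0.1],[0.1,0,0.003,-0.1,0.04,-0.095,0.1],[0.15,0,0.003,-0.1,0.06,-0.14,0.1],[0.2,0,0.003,-0.1,0.08,-0.185,0.1],[0.25,0,0.003,-0.1,0.1,-0.23,0.1],[0.277,0,0.003,-0.1,0.12,-0.275,0.1],[0.277,0,0.003,-0.1,0.14,-0.32,0.1],[0.277,0,0.003,-0.1,0.165,-0.365,0.1],[0.277,0,0.003,-0.1,0.19,-0.42,0.1],[0.277,0,0.003,-0.098,0.205,-0.454,0.1]]]}}

```text
clock: 17.7
tcp_pos: [0.4728, -0.2587, 0.1316]
orientation: [0.516, -0.484, 0.516, 0.483]
wrist_force: [1.2, 0.1, -1.8]
finger_gap: 0.0305
```

```bash
python3 - <<'E'
from mv import *
rel(([ 0.4736,-0.256,.13],-.065+np.pi/2),([ 0.4736,-0.256,.045],-.065+np.pi/2))
for c in("scene","top"):
    p,d=env.read_camera(c); cv2.imwrite(f"pics/{c}10.png",p[:,:,::-1])
E
```

```text
t 17.7 tcp [ 0.4728 -0.2587  0.1316] jaw deg 86.3 down [ 0.001  0.    -1.   ] q [-0.65  0.3  -0.25  1.02  0.   -0.58] F [ 1.2  0.1 -1.8] gap 0.0305
target [ 0.4736 -0.256   0.13  ] 86.3 -> [-0.0004, 0.0001, 0.0015] [0.0016, -0.0006, 0.0027]
target [ 0.4736 -0.256   0.045 ] 86.3 -> [-0.0004, 0.0001, 0.0015] [0.0866, -0.0005, 0.0027]
```

View pics/scene10.png

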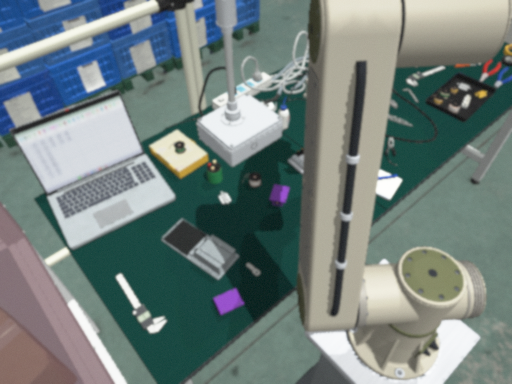

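View pics/top10.png

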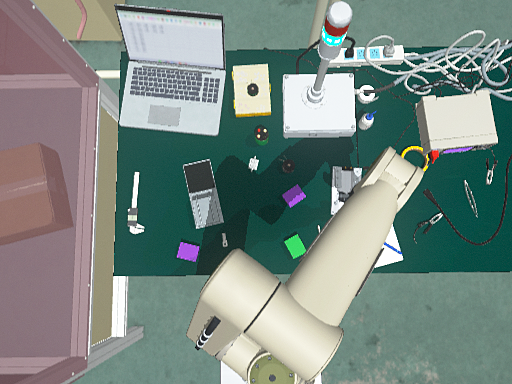

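{"fn": "step_arm", "kwargs": {"moves": [[[0,0,0.0015,0.04,0,0.003,0.1],[0,0,0.0015,0.075,0,0.003,0.1],[0,0,0.0015,0.09,0,0.003,0.1],[0,0,0.0015,0.093,0,0.003,0.1],[0,0,0.0015,0.095,0,0.003,0.1],[0,0,0.0015,0.095,0,0.003,0.1]]]}}

```text
clock: 18.4
tcp_pos: [0.4738, -0.2602, 0.0372]
orientation: [0.517, -0.483, 0.518, 0.48]
wrist_force: [0.5, 0.1, -0.8]
finger_gap: 0.03
```

```bash
python3 - <<'E'
from mv import *
rel(([ 0.4736,-0.256,.0356],-.065+np.pi/2))
p,d=env.read_camera("top"); np.savez("top11.npz",p=p,d=d)
a=rectify("top",p,.425,.625,-.325,-.195,.010,.00035)
cv2.imwrite("pics/t11.png",a[:,:,::-1])
E
```

```text
t 18.4 tcp [ 0.4738 -0.2602  0.0372] jaw deg 85.9 down [ 0.002 -0.003 -1.   ] q [-0.65  0.4  -0.37  0.8  -0.   -0.58] F [ 0.5  0.1 -0.8] gap 0.03
target [ 0.4736 -0.256   0.0356] 86.3 -> [-0.0073, -0.0033, 0.0018] [0.0016, 0.0005, 0.0042]
```

View pics/t11.png

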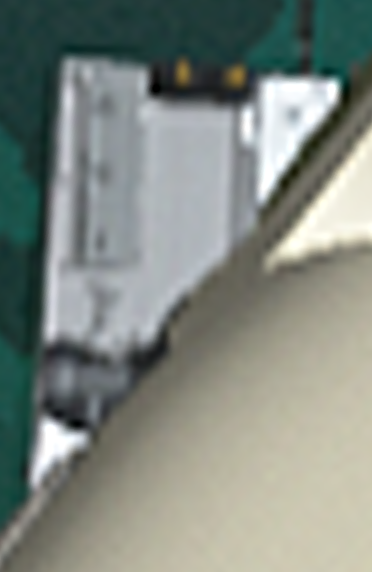

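{"fn": "step_arm", "kwargs": {"moves": [[[-0.007,-0.003,0.002,0,0,0.004,0.1],[-0.007,-0.003,0.002,0,0,0.004,0.1],[-0.007,-0.003,0.002,0,0,0.004,0.1]]]}}

```text
clock: 18.75
tcp_pos: [0.4747, -0.2565, 0.0381]
orientation: [0.516, -0.484, 0.516, 0.483]
wrist_force: [-0.5, -0.7, -1.1]
finger_gap: 0.0303
```

```bash
python3 - <<'E'
from mv import *
rel(([ 0.4736,-0.256,.0356],-.065+np.pi/2))
E
```

```text
t 18.75 tcp [ 0.4747 -0.2565  0.0381] jaw deg 86.3 down [ 0.001 -0.001 -1.   ] q [-0.64  0.39 -0.37  0.8  -0.   -0.58] F [-0.5 -0.7 -1.1] gap 0.0303
target [ 0.4736 -0.256   0.0356] 86.3 -> [0.0001, -0.0013, 0.0012] [0.0025, 0.0011, 0.0004]
```

{"fn": "step_arm", "kwargs": {"moves": [[[0,0,0,0.001,0,0.0005,0.1],[0,0,0,0.002,0,0.0005,0.1],[0,0,0,0.003,0,0.0005,0.1],[0,0,0,0.003,0,0.0005,0.1]]]}}

```text
clock: 19.15
tcp_pos: [0.4747, -0.256, 0.0356]
orientation: [0.516, -0.484, 0.516, 0.483]
wrist_force: [-1.7, 0.8, 3.6]
finger_gap: 0.0302
```

```bash
python3 - <<'E'
from mv import *
rel(([ 0.4736,-0.256,.0356],-.065+np.pi/2))
p,d=env.read_camera("scene"); cv2.imwrite("pics/s12.png",p[100:260,250:450,::-1].repeat(4,0).repeat(4,1)[:600])
E
```

```text
t 19.15 tcp [ 0.4747 -0.256   0.0356] jaw deg 86.3 down [ 0.001 -0.001 -1.   ] q [-0.64  0.4  -0.38  0.8  -0.   -0.58] F [-1.7  0.8  3.6] gap 0.0302
target [ 0.4736 -0.256   0.0356] 86.3 -> [-0.0001, -0.0013, 0.0014] [0.0, 0.0011, -0.0001]
```

View pics/s12.png

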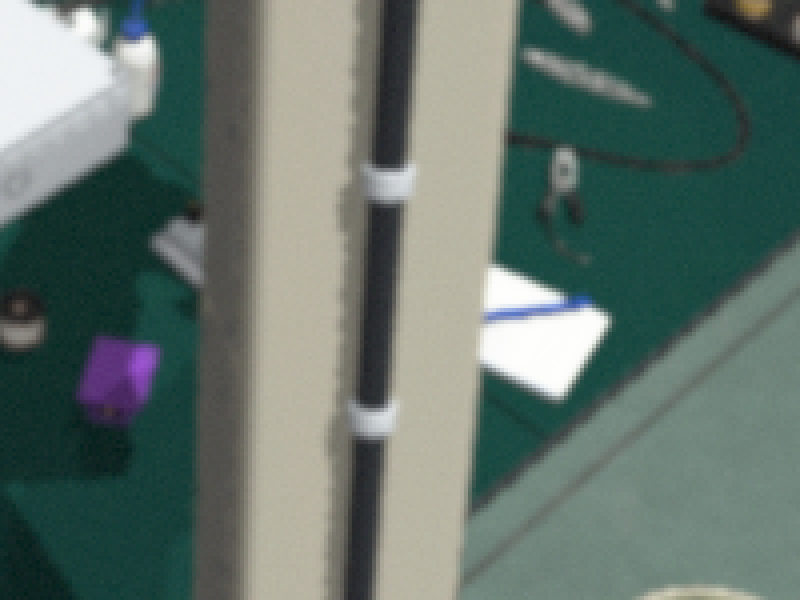

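{"fn": "step_arm", "kwargs": {"moves": [[[0,0,0,0,0,0,0.5],[0,0,0,0,0,0,0.6],[0,0,0,0,0,0,0.6],[0,0,0,0,0,0,0.6],[0,0,0,-0.04,0,0,0.6],[0,0,0,-0.09,0,0.0,0.6],[0,0,0,-0.12,0,0.05,0.6],[0,0,0,-0.12,0,0.1,0.6],[0,0,0,-0.12,0,0.15,0.6],[0,0,0,-0.12,0,0.2,0.6],[0,0,0,-0.12,0,0.24,0.6],[0,0,0,-0.12,0,0.27,0.6]]]}}

```text
clock: 20.4
tcp_pos: [0.4917, 0.0165, 0.1554]
orientation: [0.516, -0.485, 0.515, 0.483]
wrist_force: [0.8, -0.5, 0.2]
finger_gap: 0.0515
```

```bash
python3 - <<'E'
from fit import *
from mv import *
rel()
p,d=env.read_camera("top"); np.savez("top13.npz",p=p,d=d)
a=rectify("top",p,.425,.625,-.325,-.195,.010,.00035)
S,ds=env.read_camera("scene"); np.savez("scene13.npz",p=S,d=ds)
b=rectify("scene",S,.425,.625,-.325,-.195,.010,.00035)
cv2.imwrite("pics/t13.png",np.hstack([a,b])[:,:,::-1])
W=cloud("top",d);c=np.array([.5235,-.2592]);
for lo in(.030,):
    m=(np.abs(W[...,0]-.474)<.05)&(np.abs(W[...,1]+.256)<.04)&(W[...,2]>lo)&(W[...,2]<.05)
    P=W[m];print(m.sum(),P.mean(0),cv2.minAreaRect((P[:,:2]*1000).astype(np.float32)))
E
```

```text
t 20.4 tcp [0.4917 0.0165 0.1554] jaw deg 86.4 down [ 0.002 -0.001 -1.   ] q [-0.13  0.2  -0.32  1.05 -0.   -0.07] F [ 0.8 -0.5  0.2] gap 0.0515
146 [ 0.47307327 -0.25441837  0.03571559] ((474.3905944824219, -255.615234375), (33.84975051879883, 64.02301788330078), 87.06400299072266)
```

View pics/t13.png

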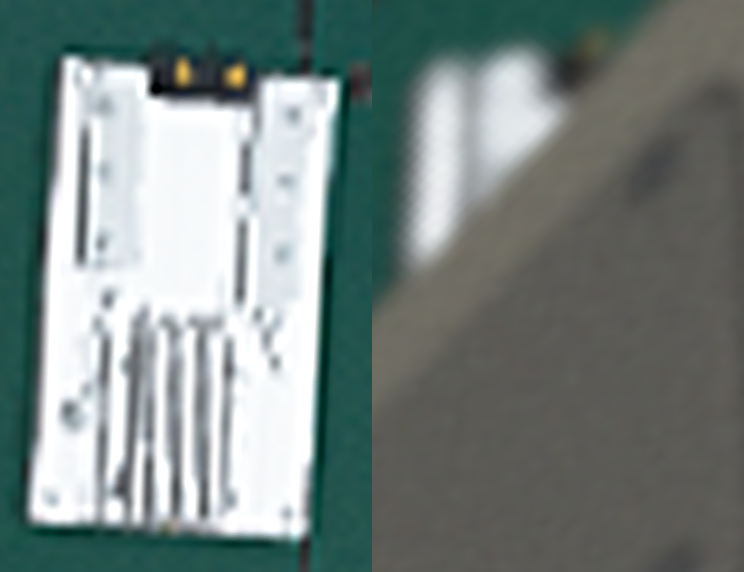

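```bash
python3 - <<'E'
from fit import *
z=np.load("top13.npz");T=z['p']
pc,r=fit("top",T,(.5235,-.2592,-.065),.010,((-.084,.076),(-.048,.048)));print("cradle",pc.round(4),r)
a=pc[2];M=np.array([[np.cos(a),-np.sin(a)],[np.sin(a),np.cos(a)]])
# rectify in cradle frame at part fin top z=.036 and at .020 (guide tops), .4mm
def rc(zz,x0,x1,y0,y1,res):
    xs=np.arange(x1,x0,-res); ys=np.arange(y1,y0,-res); X,Y=np.meshgrid(xs,ys,indexing='ij')
    w=np.c_[X.ravel(),Y.ravel()]@M.T+pc[:2]
    uv=proj("top",np.c_[w,np.full(len(w),zz)]).astype(np.float32).reshape(X.shape+(2,))
    return cv2.remap(T,uv[...,0],uv[...,1],cv2.INTER_CUBIC)
out=[]
for zz in(.036,.015):
    im=rc(zz,-.09,.07,-.04,.04,.00025)
    im=np.ascontiguousarray(np.clip((im.astype(float)-120)*1.9,0,255).astype(np.uint8)[:,:,::-1])
    for y in (.016,-.016,.025,-.025,.019,-.019):
        c=int((.04-y)/.00025); cv2.line(im,(c,560 if abs(y)!=.019 else 200),(c,639 if abs(y)!=.019 else 260),(0,0,255),1)
    for x in (-.018,-.082): rr=int((.07-x)/.00025); cv2.line(im,(0,rr),(40,rr),(0,0,255),1)
    out.append(im)
cv2.imwrite("pics/c13.png",cv2.resize(np.hstack(out),(600,600)))
E
```

```text
cradle [ 0.5233 -0.2592 -0.0615] [(0, 60, -0.0), (1, 60, -0.0), (2, 60, -0.4), (3, 60, 0.8)]
```

View pics/c13.png

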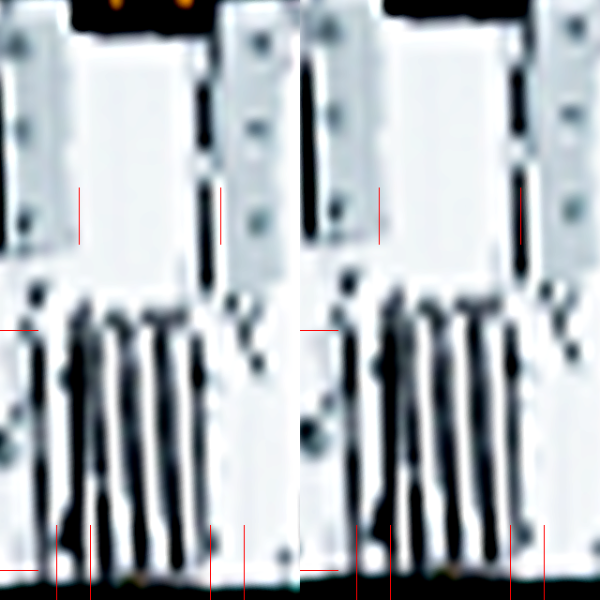

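```bash
python3 - <<'E'
from mv import *
ps=-.0630+np.pi/2
rel(([ 0.4747,-0.256,.12],ps),([ 0.4747,-0.256,.0356],ps))
E
```

```text
t 20.5 tcp [0.4918 0.017  0.1553] jaw deg 86.6 down [ 0.001 -0.001 -1.   ] q [-0.13  0.2  -0.32  1.05 -0.   -0.07] F [-0.   0.  -0.9] gap 0.0513
target [ 0.4747 -0.256   0.12  ] 86.4 -> [0.0034, -0.0005, 0.0013] [0.0354, 0.0009, -0.2735]
target [ 0.4747 -0.256   0.0356] 86.4 -> [0.0034, -0.0005, 0.0013] [0.1198, 0.001, -0.2735]
```

{"fn": "step_arm", "kwargs": {"moves": [[[0.003,0,0.001,0,0,-0.05,0.6],[0.003,0,0.001,0,0,-0.1,0.6],[0.003,0,0.001,0.01,0,-0.15,0.6],[0.003,0,0.001,0.02,0.001,-0.2,0.65],[0.003,0,0.001,0.03,0.001,-0.25,0.65],[0.003,0,0.001,0.035,0.001,-0.2735,0.65],[0.003,0,0.001,0.04,0.001,-0.2735,0.65],[0.003,0,0.001,0.05,0.001,-0.2735,0.65],[0.003,0,0.001,0.06,0.001,-0.2735,0.65]]]}}

```text
clock: 21.4
tcp_pos: [0.4742, -0.2555, 0.0947]
orientation: [0.515, -0.484, 0.515, 0.484]
wrist_force: [0.8, -0.4, -1.0]
finger_gap: 0.0556
```

```bash
python3 - <<'E'
from mv import *
ps=-.0630+np.pi/2
rel(([ 0.4747,-0.256,.0356],ps))
E
```

```text
t 21.4 tcp [ 0.4742 -0.2555  0.0947] jaw deg 86.4 down [-0.  0. -1.] q [-0.64  0.33 -0.3   0.93 -0.   -0.58] F [ 0.8 -0.4 -1. ] gap 0.0556
target [ 0.4747 -0.256   0.0356] 86.4 -> [0.0005, -0.0, -0.0001] [0.0591, -0.0006, -0.0005]
```

{"fn": "step_arm", "kwargs": {"force": 50, "moves": [[[0,0,0,0.03,-0.0006,-0.0005,0.65],[0,0,0,0.05,-0.0006,-0.0005,0.65],[0,0,0,0.059,-0.0006,-0.0005,0.65],[0,0,0,0.059,-0.0006,-0.0005,0.65],[0,0,0,0.059,-0.0006,-0.0005,0.3],[0,0,0,0.059,-0.0006,-0.0005,0.1],[0,0,0,0.059,-0.0006,-0.0005,0.1],[0,0,0,0.059,-0.0006,-0.0005,0.1],[0,0,0,0.059,-0.0006,-0.0005,0.1],[0,0,0,0.059,-0.0006,-0.0005,0.1]]]}}

```text
clock: 22.4
tcp_pos: [0.4757, -0.2565, 0.037]
orientation: [0.516, -0.485, 0.515, 0.483]
wrist_force: [-0.6, 1.9, 6.8]
finger_gap: 0.0303
```

```bash
python3 - <<'E'
from mv import *
c=np.array([.5233,-.2594]);a=-.063;e=np.array([np.cos(a),np.sin(a)])
s,p,_=cur();print("x",(p[:2]-c)@e,"y",(p[:2]-c)@np.array([-e[1],e[0]]))
f=lambda x:(np.r_[c+x*e,.0356],a+np.pi/2)
rel(f(-.03),f(-.01),f(.01),f(.032))
E
```

```text
x -0.04765097103330075 y -5.55075458333284e-05
t 22.4 tcp [ 0.4757 -0.2565  0.037 ] jaw deg 86.4 down [ 0.002 -0.001 -1.   ] q [-0.64  0.4  -0.37  0.8   0.   -0.58] F [-0.6  1.9  6.8] gap 0.0303
target [ 0.4934 -0.2575  0.0356] 86.4 -> [0.0007, -0.0009, 0.0023] [0.0014, -0.0176, 0.0]
target [ 0.5133 -0.2588  0.0356] 86.4 -> [0.0007, -0.0009, 0.0023] [0.0015, -0.0376, 0.0]
target [ 0.5333 -0.26    0.0356] 86.4 -> [0.0007, -0.0009, 0.0023] [0.0015, -0.0576, 0.0]
target [ 0.5552 -0.2614  0.0356] 86.4 -> [0.0007, -0.0009, 0.0023] [0.0016, -0.0796, 0.0]
```

{"fn": "step_arm", "kwargs": {"moves": [[[0,0,0.002,0.0005,-0.006,0,0.1],[0,0,0.002,0.0005,-0.012,0,0.1],[0,0,0.002,0.0005,-0.018,0,0.1],[0,0,0.002,0.0005,-0.024,0,0.1],[0,0,0.002,0.0005,-0.03,0,0.1],[0,0,0.002,0.0005,-0.036,0,0.1]]]}}

```text
clock: 23.0
tcp_pos: [0.5106, -0.2594, 0.037]
orientation: [0.514, -0.484, 0.517, 0.484]
wrist_force: [-8.1, -1.1, 7.6]
finger_gap: 0.0307
```

```bash
cat > ck.py <<'E'
from mv import *
c=np.array([.5233,-.2594]);a=-.063;e=np.array([np.cos(a),np.sin(a)])
s,p,_=cur();print("x",((p[:2]-c)@e).round(4),"y",((p[:2]-c)@np.array([-e[1],e[0]])).round(4))
f=lambda x:(np.r_[c+x*e,.0362],a+np.pi/2)
rel(f(.010),f(.032))
E
python3 ck.py
```

```text
x -0.0127 y -0.0008
t 23.0 tcp [ 0.5106 -0.2594  0.037 ] jaw deg 86.4 down [-0.003 -0.003 -1.   ] q [-0.61  0.45 -0.28  0.84 -0.   -0.55] F [-8.1 -1.1  7.6] gap 0.0307
target [ 0.5333 -0.26    0.0362] 86.4 -> [-0.0003, -0.0027, -0.0027] [0.0008, -0.0227, 0.0008]
target [ 0.5552 -0.2614  0.0362] 86.4 -> [-0.0003, -0.0027, -0.0027] [0.0007, -0.0447, 0.0008]
```

{"fn": "step_arm", "kwargs": {"moves": [[[0,-0.002,-0.002,0,-0.006,0.0004,0.1],[0,-0.002,-0.002,0,-0.012,0.0004,0.1],[0,-0.002,-0.002,0,-0.018,0.0004,0.1],[0,-0.002,-0.002,0,-0.024,0.0004,0.1],[0,-0.002,-0.002,0,-0.03,0.0004,0.1]]]}}

```text
clock: 23.5
tcp_pos: [0.5392, -0.2613, 0.037]
orientation: [0.514, -0.483, 0.517, 0.484]
wrist_force: [-6.7, -0.5, 5.1]
finger_gap: 0.0308
```

```bash
python3 ck.py
```

```text
x 0.016 y -0.0009
t 23.5 tcp [ 0.5392 -0.2613  0.037 ] jaw deg 86.3 down [-0.004 -0.002 -1.   ] q [-0.58  0.5  -0.21  0.87 -0.   -0.52] F [-6.7 -0.5  5.1] gap 0.0308
target [ 0.5333 -0.26    0.0362] 86.4 -> [-0.0011, -0.0018, -0.0041] [0.0009, 0.006, 0.0009]
target [ 0.5552 -0.2614  0.0362] 86.4 -> [-0.0011, -0.0018, -0.0041] [0.0008, -0.016, 0.001]
```

Going well (moderate force). Last 16 mm plus a small press.

{"fn": "step_arm", "kwargs": {"moves": [[[0,-0.002,-0.003,0,-0.005,0.0004,0.1],[0,-0.002,-0.003,0,-0.01,0.0004,0.1],[0,-0.002,-0.003,0,-0.014,0.0004,0.1],[0,-0.002,-0.003,0,-0.017,0.0004,0.1],[0,-0.002,-0.003,0,-0.019,0.0004,0.1]]]}}

```text
clock: 24.0
tcp_pos: [0.5582, -0.2628, 0.037]
orientation: [0.515, -0.483, 0.517, 0.484]
wrist_force: [-3.3, -0.2, 3.9]
finger_gap: 0.0307
```

```bash
python3 ck.py
```

```text
x 0.035 y -0.0012
t 24.0 tcp [ 0.5582 -0.2628  0.037 ] jaw deg 86.3 down [-0.002 -0.001 -1.   ] q [-0.57  0.52 -0.16  0.89 -0.   -0.5 ] F [-3.3 -0.2  3.9] gap 0.0307
target [ 0.5333 -0.26    0.0362] 86.4 -> [-0.0015, -0.001, -0.0017] [0.0009, 0.025, 0.0012]
target [ 0.5552 -0.2614  0.0362] 86.4 -> [-0.0015, -0.001, -0.0017] [0.0008, 0.003, 0.0012]
```

{"fn": "step_arm", "kwargs": {"moves": [[[0,-0.001,-0.002,0,-0.002,0.0004,0.1],[0,-0.001,-0.002,0,-0.004,0.0004,0.1],[0,-0.001,-0.002,0,-0.004,0.0004,0.1]]]}}

```text
clock: 24.3
tcp_pos: [0.5591, -0.2626, 0.037]
orientation: [0.515, -0.482, 0.518, 0.485]
wrist_force: [-12.8, -1.5, 10.3]
finger_gap: 0.0304
```

```bash
python3 ck.py
```

```text
x 0.036 y -0.0009
t 24.3 tcp [ 0.5591 -0.2626  0.037 ] jaw deg 86.2 down [-0.006 -0.    -1.   ] q [-0.57  0.53 -0.15  0.9  -0.   -0.5 ] F [-12.8  -1.5  10.3] gap 0.0304
target [ 0.5333 -0.26    0.0362] 86.4 -> [-0.0028, -0.0005, -0.006] [0.001, 0.026, 0.0008]
target [ 0.5552 -0.2614  0.0362] 86.4 -> [-0.0028, -0.0005, -0.006] [0.0009, 0.004, 0.0009]
```

{"fn": "step_arm", "kwargs": {"moves": [[[0,0,-0.004,0,-0.003,0.0004,0.1],[0,0,-0.004,0,-0.005,0.0004,0.1],[0,0,-0.004,0,-0.005,0.0004,0.1]]]}}

```text
clock: 24.6
tcp_pos: [0.5592, -0.2625, 0.037]
orientation: [0.513, -0.48, 0.52, 0.485]
wrist_force: [-17.3, -2.3, 13.5]
finger_gap: 0.0303
```

```bash
python3 ck.py
```

```text
x 0.0361 y -0.0008
t 24.6 tcp [ 0.5592 -0.2625  0.037 ] jaw deg 86.1 down [-0.012 -0.001 -1.   ] q [-0.57  0.53 -0.15  0.9  -0.01 -0.5 ] F [-17.3  -2.3  13.5] gap 0.0303
target [ 0.5333 -0.26    0.0362] 86.4 -> [-0.0048, -0.0015, -0.0118] [0.0011, 0.0261, 0.0007]
target [ 0.5552 -0.2614  0.0362] 86.4 -> [-0.0048, -0.0015, -0.0118] [0.0009, 0.0041, 0.0008]
```

Rigid stop reached. Release, retreat, look.

{"fn": "step_arm", "kwargs": {"moves": [[[0,0,0,0,0.001,0,0.3],[0,0,0,0,0.001,0,0.6],[0,0,0,0,0.001,0,0.6],[0,0,0.01,0,0.001,0,0.6],[0,0,0.01,-0.04,0,0,0.6],[0,0,0.01,-0.09,0,0.0,0.6],[0,0,0.01,-0.12,0.01,0.05,0.6],[0,0,0.01,-0.12,0.03,0.1,0.6],[0,0,0.01,-0.12,0.05,0.15,0.6],[0,0,0.01,-0.12,0.07,0.2,0.6],[0,0,0.01,-0.12,0.08,0.25,0.6],[0,0,0.01,-0.12,0.08,0.3,0.6]]]}}

```text
clock: 25.8
tcp_pos: [0.5001, 0.0245, 0.1578]
orientation: [0.511, -0.477, 0.522, 0.488]
wrist_force: [0.4, 0.3, 0.3]
finger_gap: 0.0513
```

```bash
cat > look.py <<'E'
import sys
from fit import *
n=sys.argv[1]
p,d=env.read_camera("top"); np.savez(f"top{n}.npz",p=p,d=d)
a=rectify("top",p,.425,.625,-.325,-.195,.010,.00035)
S,ds=env.read_camera("scene"); np.savez(f"scene{n}.npz",p=S,d=ds)
b=rectify("scene",S,.425,.625,-.325,-.195,.010,.00035)
cv2.imwrite(f"pics/t{n}.png",np.hstack([a,b])[:,:,::-1])
W=cloud("top",d)
m=(np.abs(W[...,0]-.556)<.055)&(np.abs(W[...,1]+.261)<.04)&(W[...,2]>.029)&(W[...,2]<.05)
P=W[m];r=cv2.minAreaRect((P[:,:2]*1000).astype(np.float32));print(m.sum(),P.mean(0),r)
c=np.array([.5233,-.2594]);t=-.063;e=np.array([np.cos(t),np.sin(t)]);q=np.array(r[0])/1000-c
print("cradle x,y",q@e,q@[-e[1],e[0]])
print(env.get_state()['clock'],env.get_state()['tcp_pos'])
E
python3 look.py 14
```

```text
167 [ 0.55743395 -0.26076738  0.03501466] ((562.1141357421875, -260.5923156738281), (32.52638626098633, 74.49313354492188), 87.65072631835938)
cradle x,y 0.0388122007711536 0.0012537230071580907
25.9 [0.50047282 0.02812647 0.15781869]
```

View pics/t14.png

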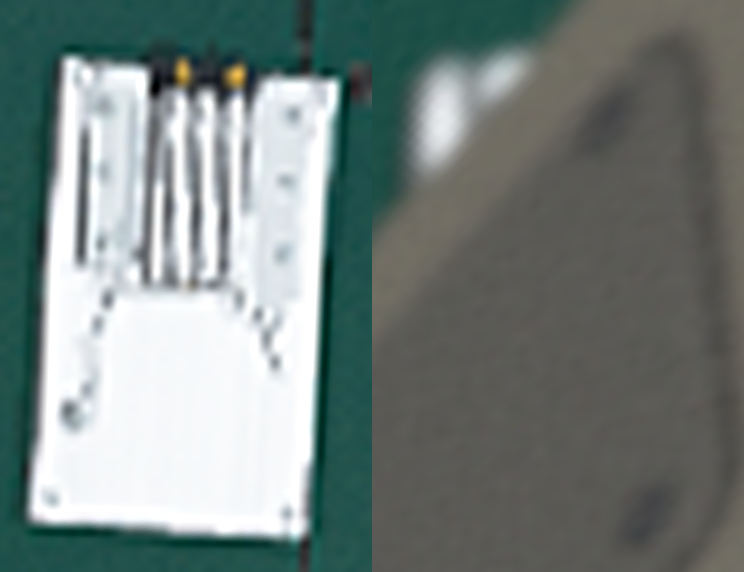

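```bash
python3 - <<'E'
from fit import *
o=[]
for n in("0","13","14"):
    p=np.load(f"top{n}.npz")['p']
    a=rectify("top",p,.47,.54,-.27,-.20,.017,.00027)[:260,:260]; o.append(a)
cv2.imwrite("pics/cmp.png",np.hstack(o)[:,:,::-1])
E
```

```text
(no output)
```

View pics/cmp.png

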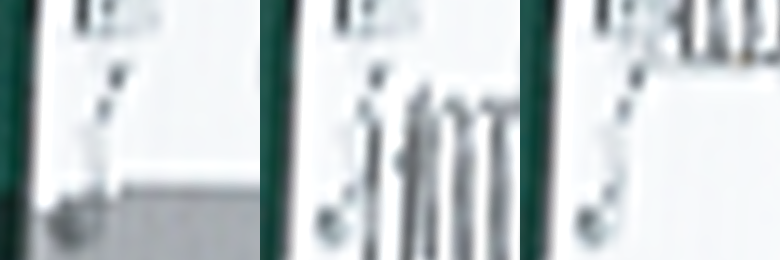

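{"fn": "step_arm", "kwargs": {"moves": [[[0,0,0,-0.02,0,0.05,0.6],[0,0,0,-0.04,0,0.1,0.6],[0,0,0,-0.05,0,0.15,0.6],[0,0,0,-0.05,0,0.2,0.6],[0,0,0,-0.05,0,0.25,0.6],[0,0,0,-0.05,0,0.28,0.6],[0,0,0,-0.05,0,0.28,0.6]]]}}

```text
clock: 26.6
tcp_pos: [0.5187, 0.3122, 0.2073]
orientation: [0.509, -0.48, 0.518, 0.492]
wrist_force: [0.3, -0.1, 0.5]
finger_gap: 0.051
```

```bash
python3 look.py 15; python3 - <<'E'
import numpy as np,cv2
S=np.load("scene15.npz")['p'];T=np.load("top15.npz")['p']
cv2.imwrite("pics/s15.png",S[:,:,::-1])
a=cv2.resize(S[130:210,270:370],(500,400),interpolation=cv2.INTER_CUBIC);b=cv2.resize(T[160:224,330:378],(300,400),interpolation=cv2.INTER_CUBIC)
cv2.imwrite("pics/s15c.png",np.hstack([a,b])[:,:,::-1])
E
```

```text
155 [ 0.55806458 -0.26108707  0.03532817] ((562.1875610351562, -253.8383026123047), (45.505680084228516, 74.79544067382812), 86.9281005859375)
cradle x,y 0.03846025899120535 0.007998959896430687
26.7 [0.51838897 0.3081557  0.20721875]
```

View pics/s15c.png

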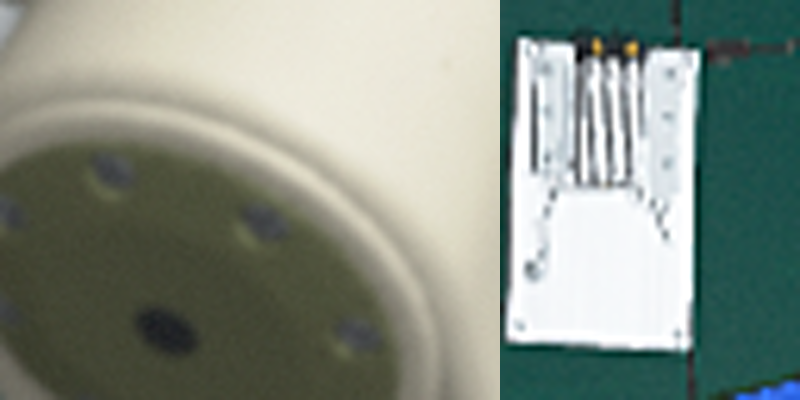

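View pics/s15.png

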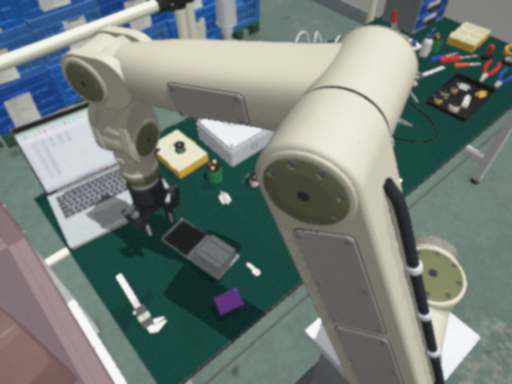

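```bash
python3 - <<'E'
from fit import *
g=lambda n:rectify("top",np.load(f"top{n}.npz")['p'],.498,.522,-.242,-.218,.017,.0002)[...,1].astype(np.float32)
h=lambda n:rectify("top",np.load(f"top{n}.npz")['p'],.50,.53,-.30,-.278,.017,.0002)[...,1].astype(np.float32)
w=None
for n in("14","15"):
    print("catch",n,cv2.phaseCorrelate(g("0")[:110,:110]-g("0").mean(),g(n)[:110,:110]-g(n).mean(),cv2.createHanningWindow((110,110),5)),"ref leadin",cv2.phaseCorrelate(h("0")[:110,:110]-h("0").mean(),h(n)[:110,:110]-h(n).mean(),cv2.createHanningWindow((110,110),5)))
# trailing edge: min x of fin points
c=np.array([.5233,-.2594]);t=-.063;e=np.array([np.cos(t),np.sin(t)])
for n in("14","15"):
    W=cloud("top",np.load(f"top{n}.npz")['d']);q=W[...,:2]-c;x=q@e;y=q@[-e[1],e[0]]
    m=(abs(y)<.014)&(W[...,2]>.026)&(abs(x)<.06);print(np.sort(x[m])[:12].round(4))
T=np.load("top15.npz")['p']
E
```

```text
catch 14 ((-0.007955402620218877, 0.07932541584924735), 0.8912678050994873) ref leadin ((-0.1990237993532773, -0.028818495882468653), 0.6929696077770657)
catch 15 ((0.06558317620247323, 0.0007682065417355943), 0.9442792635493809) ref leadin ((0.056038314487416585, -0.01618475642501238), 0.7537035955323114)
[0.0003 0.0013 0.0015 0.0016 0.0017 0.0019 0.002  0.0023 0.0033 0.0043
 0.0049 0.0049]
[0.0011 0.0013 0.0015 0.0019 0.0021 0.0021 0.0027 0.0032 0.0037 0.0051
 0.0054 0.0058]
```

The catch patch has not shifted from the empty cradle (under 0.02 mm), so it is closed. The trailing end sits at x of about 0 to +2 mm, which is home.

```bash
python3 -c "
from workcell import env
print(env.hand_in())"
```

```text
the job is handed in; nothing more can be done
None
```

The resistor is clipped home in the test cradle, flat face down, and I handed the job in at about 27 s of the 67 s allowed.

**What I did**
- I set the resistor fins down between the deck rails and pushed it over the brow. It stopped leaning back at the toe, so I pushed its upper end past upright, and it landed on its flat face on the pad.
- I gripped it by the fins and set it on the cradle apron. There I released it to check its alignment, regripped it, slid it under the guides to the end stop, let go and moved clear.

**Last checks**
- **End stop:** the last press reached 17 N and the part moved only 0.1 mm more. The sliding force had dropped from about 7 N to 3 N just before, which fits the catch snapping in.
- **Position:** in the top camera the trailing end measures at x 0 to +2 mm in the cradle's frame, where 0 is home.
- **Catch:** its image matches the empty cradle to within 0.02 mm, so it reads as closed.

**What disagreed or went unchecked**
- Gripper travel put the part's centre about 3 mm past the nominal home point. I take this as error in the camera-measured cradle position.
- The arm blocked the scene camera's view of the cradle, so the final state was checked only from the top camera.
- I did no pull test on the catch.
- I moved no bystander on purpose, and the ones in view looked unmoved. I did not measure their positions at the end.

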